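Shut and bolt the held-goods box at the border checkpoint

TASK

Shut the hatch of the grey held-goods box, slide its barrel bolt across through the staple on the hatch until the handle comes up against the brass keeper, then turn the handle down until it lies home in the keeper's notch, and let go. Do it by feel: the brass keeper is light and bends, so never lean on it with more than 15 N (1.5 kg), and leave the other things on the cart where they are.

Things in the scene. Friction and masses are not known exactly. Their poses are not given: they have to be found in the camera images.
- holdbox: Grey sheet-metal box fixed on the cart, 220 (x) x 480 (y) x 130 mm high with a flat deck on top; origin under its centre, z up. Its +y is the way the bolt is shot. Over the deck at x = 0 runs the bolt rod, 16 mm thick, its axis 20 mm above the deck (150 mm above the cart), in two guide straps at y = -163 and -21 mm, 33 mm high. Stands anywhere in 70 x 160 mm, turned up to 17 degrees.
- hatch (a joint): Angle of the hatch (rad): 0 shut, grows as it opens; starts 0.4 to 0.75; counts as shut below 0.03. An aluminium plate 190 (x) x 193 (y) x 4 mm hinged along x at box y = 205, z = 130 mm, its free edge towards the bolt (box y = 12 when shut, top face 134 mm above the cart). The hinge is stiff: the plate stays where it is left, takes 1 to 5 N to push down, and is not harmed by a firm push.
- hatch_mid (a point): Point on the top face of the hatch, mid-width, 105 mm from the hinge line, clear of fittings: a good place to push it down. 134 mm above the cart when shut.
- staple (a point): Centre of the opening in the steel staple near the free edge of the hatch (bridge 44 mm wide, 12 mm along the bolt, top 35 mm above the deck when shut). The bolt passes through it once the hatch is shut, with 3 mm clearance.
- bolt (a joint): Travel of the bolt rod (m) along the box's +y: 0 fully drawn; starts 0 to 0.012. It drags with about 3 N and stays where it is left. The nose is through the staple beyond 0.040. The travel at which the handle's stem meets the keeper's stop wall differs from start to start, between 0.049 and 0.075, and is not reported.
- handle (a joint): Angle of the bolt's handle about the rod (rad): 0 straight up, growing as it turns down to the box's +x side, 1.57 lying level in the notch; starts -0.15 to 0.2. It turns stiffly (about 1 N at the knob), stays where it is left, and travels along with the rod; at zero travel it stands at box y = -125 mm.
- knob (a point): Centre of the black ball knob, 22 mm across, at the end of the handle, 66 mm from the rod's axis; the steel stem between is 10 mm thick. Handle up: the knob is 86 mm above the deck. Handle in the notch: 20 mm above the deck and 66 mm to the box's +x side of the rod, over bare deck, 30 mm clear of the keeper.
- keeper: Steel foot plate of the brass keeper, 70 x 76 x 4 mm, fixed on the deck; origin on the deck on the rod's line at box y = -58 mm, axes as the box's. The brass casting is clamped on it through slots, anywhere within 13 mm either way along y (its place is not reported: find it by feel or by eye). The casting bends under more than 15 N, from the handle or anything else.
- keeper_wall (a point): Point of the foot plate, not of the casting: on the rod's axis where the casting's stop wall faces -y when clamped mid-slot; the true face lies within 13 mm of it along y. The wall crosses the rod, 10 mm thick, rising 16 mm above the rod's axis. The stem of the handle comes to a stop on it at any handle angle.
- keeper_notch (a point): Point of the foot plate, not of the casting: middle of the notch when clamped mid-slot, 28 mm to +x of the rod, 20 mm above the deck. The notch is open at the top, 12 mm wide along y, between the wall and a lip 20 mm thick and 32 mm above the deck, floor 15 mm above it. A handle turned down too early lands on the lip at about 0.8 rad. Force at the knob acts 2 to 3-fold on lip and floor.
- candlestick: Pewter candlestick, 84 mm wide foot, 160 mm high, standing loose; origin under its foot.
- acrylic_cube: Clear acrylic display cube, 80 mm, loose; origin under its centre.
- stoneware_cup: Brown stoneware cup, 80 mm wide, 85 mm high, loose; origin under its centre.
- cigar_tube: Silver cigar tube, 140 mm long along its x, 21 mm thick, lying loose; origin under its middle.
- torch: Black inspection torch, 170 mm long along its x, 38 mm thick, lying loose; origin under its middle.
- ink_stamp: Ink stamp with wooden knob, 50 x 30 mm, 64 mm high, standing loose; origin under it.
- padlock: Brass padlock, 40 x 65 x 18 mm, lying loose on the box's deck on the -x side of the bolt; origin under its body.

How it is judged (in metres and radians):
On the way, in this order (a step that is already met when the one before it is completed fails the run):
1. the hatch is shut, with the bolt still clear of it (value of joint hatch below 0.03 rad and value of joint bolt below 0.02 m), for 0.2 s.
2. the bolt is through the staple of the shut hatch (value of joint hatch below 0.03 rad and value of joint bolt above 0.04 m), for 0.1 s.
At the end, for the whole second after the job is handed in: The hatch is shut (under 0.03 rad), the bolt is across through the staple (travel over 46.5 mm) with its handle turned down into the keeper's notch (over 1.4 rad, which at that travel is possible only in the notch), all at rest (value of joint hatch below 0.03 rad and value of joint bolt above 0.0465 m and value of joint handle between 1.4 and 1.65 rad and velocity of joint bolt between -0.05 and 0.05 m/s and velocity of joint handle between -0.05 and 0.05 rad/s); the robot touches nothing.
It fails at once if the brass keeper is pressed with more than 15 N (contact force between keeper and anything else above 15 N).
It fails at once if a loose thing is moved by more than 30 mm (distance of any of candlestick, acrylic_cube, stoneware_cup, cigar_tube, torch, ink_stamp, padlock from where it was at the start of the episode above 0.03 m).
It also fails if it takes over 64 s, if anything falls off the work surface, if the arm or the gripper's body presses on something with over 40 N, if the wrist force passes 120 N, or if a joint passes its speed limit or range.

ROBOT

A 7-joint arm with a two-finger parallel gripper is mounted at the origin on the work surface. World frame = base frame: x ahead of the robot, y to its left, z up, the work surface at z = 0. Lengths are in m, angles in degrees, forces in N, time in s.
With the tool pointing down it reaches from about 0.35 to 0.9 m from the base axis. Payload 7.2 kg.
Tool frame: the origin (TCP) lies on the centre line of the jaws, within the pads' length; the fingertips stand 22 mm ahead of it and the grasp point (between the pads) lies 3 mm ahead of it (robot.finger_overhang is the z of the fingertips in the tool frame, in m); z points along the fingers, y is the line along which they close (so a half turn about z gives the same grasp; the last joint's range is limited). The gripper opens to 88 mm and grips with 3 to 60 N. Pads are 20 mm wide; open, the fingers measure 115 mm over their backs; the gripper's body (75 mm by 178 mm) begins 61 mm behind the grasp point.
Start: joints at [-68.022, 23.554, -0.728, 91.456, 0.321, 64.991, -4.71], TCP at [0.273, 0.562, 0.22] pointing down, gripper open.
Joint ranges: [-169.25, 169.25], [-16.82, 113.86], [-84.01, 82.57], [7.8, 145.47], [-59.2, 239.2], [7.22, 106.19], [-163.78, 163.78]. Speed limits (degrees/s): [136.94, 136.94, 172.46, 172.46, 180, 180, 180].

INTERFACE

Orientations are given as [roll, pitch, yaw] about the fixed x, y, z axes, in that order (R = Rz(yaw) Ry(pitch) Rx(roll)).
In Python, from rig import sensors, get_image, camera_params, finish_job, boxes_of, landmark_of, robot gives the robot as it stands.
- The arm moves only by the shell command python3 -m pendant 'ROWS'. ROWS is JSON, a list of rows, each an object with "claw": the finger opening in cm, from 0 to 8.78; "slide": the shift along the tool's x, y, z in cm, a list of three; "spin": the turn about the tool's z in rad. A call has exactly 8 rows; each row is the pose to reach, as a shift and turn from the pose commanded when the call began, along the tool's axes at that moment; what a row does not reach only later rows make up. A row lasts 1/12 s, in which the tool goes at most 41.7 mm and 7.16 degrees, less where a joint would pass 70% of its speed; a pose out of reach is approached as far as the arm can. A call with a gripper value outside its range is refused whole. The fingers move at their own pace and stop on an object; the grip force is fixed at half the most. Time passes only in rows, so rows that repeat a pose let the fingers close, or fill a call up. It gives the time, the measured TCP pose, the force, the opening and the grip force at its end, in the units of the state.
- sensors.observe(): the state, without advancing time (a new reading comes with each control period).
- get_image(name): name is "scene" or "top" or "wrist"; returns the picture (400x640x3 uint8, red, green, blue); there is no depth.
- camera_params(name): a dict with "fx", "fy", "cx", "cy" (pixels), "world_to_cam" (4x4, takes a point from world to camera coordinates). Camera axes: x right, y down, z forward; pixel columns grow to the right and rows downward; lengths in m; the calibration is good to about 2 mm. The wrist camera is an equidistant fisheye: a pixel r from the principal point sees the ray r / f radians off the axis. A picture is of the moment at which its call begins: read the wrist's pose just before it. camera_params takes no time and is no camera call; for the wrist camera it gives the pose at the moment of the call.
- finish_job(): hands the job in; it is judged then, once.
Trained networks look in the newest picture that a camera, given by its name, has taken for a name from the list of things; names that differ only in an ending like _2 or _b are one class to them, and where a whole thing is asked for, a point or a joint stands for the part that bears it (a point fixed in the world has none). Each returns a list of dicts, best first, with "confidence" (0 to 1); they miss things now and then, are a little off and sometimes report something else, mostly with a low value. They report only what shows in the picture. A call takes as long as a camera call.
- boxes_of(thing, camera): "location" ([x, y, z] in m, in the coordinates of the camera as it stood for that picture, good to about 4 mm: the middle of the surface that is visible of it).
- landmark_of(thing, camera): "location" ([x, y, z] in m, in the coordinates of the camera as it stood for that picture, good to about 4 mm: a listed point, or the origin of a listed thing).
The state is a dict: "time_s": time; "qpos": joint angles; "qd": joint speeds; "joint_efforts": joint torques, N m; "ee_pos": TCP position; "eef_rot": TCP orientation; "ft_force": force on the tool from outside, world axes, zero at the start; "moment": the same for the moment, N m; "opening": opening from 0.0 (shut) to 1.0 (fully open); "grasp_force": force on a finger pad.
Only numpy, scipy, OpenCV 4.12 (cv2) and the standard library are available. Lean on these libraries where they do the work, as an engineer would, in place of code of your own. Each camera call takes 0.05 s, during which the arm holds its last target. There are 200 camera calls.

## Working session

There is one attempt and no reset: what is moved stays moved. The work goes in short steps, Python scripts to look and compute and a shell command to move; the robot and the scene stay as the last step left them, time stands still between calls to the robot, and variables do not carry over. Pictures are saved under pics/ and viewed, at most 10 in all, crops included, and the job is handed in when it is done.

```bash
ls; mkdir -p pics; cat > h.py <<'E'
import numpy as np, cv2
from rig import sensors, get_image, camera_params, finish_job, boxes_of, landmark_of, robot
def w(cam, p):
    T=np.linalg.inv(np.array(camera_params(cam)["world_to_cam"])); return (T@np.append(p,1))[:3]
def lm(t,cam,f=landmark_of):
    return [(round(d["confidence"],2),w(cam,d["location"]).round(4).tolist()) for d in f(t,cam)[:2]]
E
python3 - <<'E'
from h import *
for c in ("scene","top"):
    im=get_image(c); cv2.imwrite(f"pics/{c}0.png",im[:,:,::-1])
    for t in ["holdbox","hatch_mid","staple","knob","keeper","keeper_wall","keeper_notch"]: print(c,t,lm(t,c))
for t in ["candlestick","acrylic_cube","stoneware_cup","cigar_tube","torch","ink_stamp","padlock"]: print(t,lm(t,"top"))
print(sensors.observe())
E
```

```text
pics
scene holdbox [(0.72, [0.5423, 0.0403, 0.0006]), (0.52, [0.5563, -0.017, 0.1461])]
scene hatch_mid [(0.8, [0.5249, 0.1695, 0.2042]), (0.71, [0.6801, -0.4133, -0.0011])]
scene staple [(0.88, [0.5275, 0.1211, 0.2583])]
scene knob [(0.41, [0.5669, -0.0742, 0.2197])]
scene keeper [(0.21, [0.5263, 0.1686, 0.2049])]
scene keeper_wall [(0.76, [0.5543, -0.0165, 0.1496])]
scene keeper_notch [(0.59, [0.5806, -0.0148, 0.1474])]
top holdbox []
top hatch_mid [(0.95, [0.5249, 0.1678, 0.2007])]
top staple [(0.61, [0.5301, 0.1229, 0.2614]), (0.29, [0.4911, 0.4553, 0.0001])]
top knob [(0.42, [0.5619, -0.0724, 0.2231]), (0.4, [0.4933, 0.4563, 0.0025])]
top keeper [(0.72, [0.5488, -0.0176, 0.1298]), (0.58, [0.5707, -0.4686, 0.0026])]
top keeper_wall [(0.57, [0.5531, -0.0196, 0.1516])]
top keeper_notch [(0.86, [0.5807, -0.0151, 0.1464])]
candlestick [(0.95, [0.4155, -0.4721, 0.0017]), (0.41, [0.4854, -0.0997, 0.1309])]
acrylic_cube [(0.68, [0.4921, 0.4516, 0.0022])]
stoneware_cup [(0.93, [0.571, -0.4665, 0.0025]), (0.36, [0.5767, -0.0166, 0.151])]
cigar_tube [(0.8, [0.6149, 0.4364, 0.0])]
torch [(0.66, [0.6797, -0.4186, 0.0023])]
ink_stamp [(0.78, [0.339, 0.4223, 0.0007])]
padlock []
{'time_s': 1.15, 'qpos': array([-68.01907557,  23.55528904,  -0.72779098,  91.45474642,
         0.32236871,  64.99043734,  -4.71146692]), 'qd': array([-0.09659012,  0.07067325, -0.00712518,  0.02944426,  0.08515206,
       -0.14483495,  0.06755248]), 'joint_efforts': array([-1.06386583e-04, -5.87765336e+01,  6.40373379e-01, -2.91393453e+01,
       -5.39081439e-02,  1.02671102e-02,  5.89517504e-05]), 'ee_pos': array([0.27290921, 0.56228083, 0.22004822]), 'eef_rot': array([1.79998333e+02, 1.16972155e-03, 1.54111043e+02]), 'ft_force': array([0.38943813, 0.81088103, 0.80193089]), 'moment': array([0.04339678, 0.00909046, 0.03636205]), 'grasp_force': 0.0, 'opening': 0.9989566577054763}
```

```bash
python3 - <<'E'
from h import *
a=cv2.imread("pics/scene0.png");b=cv2.imread("pics/top0.png")
cv2.imwrite("pics/both.png",cv2.resize(np.vstack([a,b]),(480,600)))
# fit box pose: points in box frame vs measured (xy); hatch angle too
from scipy.optimize import least_squares
P={"wall":((.5537,-.018,.150),),"notch":((.5807,-.015,.147),),"keeper":((.5488,-.0176,.130),),"mid":((.5249,.1687,.2025),),"st":((.529,.122,.260),),"box":((.5423,.0403,0),)}
def f(p):
    x,y,t,th=p;R=lambda q:np.array([x+np.cos(t)*q[0]-np.sin(t)*q[1],y+np.sin(t)*q[0]+np.cos(t)*q[1],q[2]])
    def hp(d,h): return (0,.205-d*np.cos(th)+0*h-h*np.sin(th)*1,.13+d*np.sin(th)+h*np.cos(th))
    # wall y about: unknown (keeper origin -58)
    m=[("keeper",(0,-.058,.13)),("mid",hp(.105,.004)),("box",(0,0,0)),]
    return np.concatenate([R(q)-P[k][0] for k,q in m])
s=least_squares(f,[.54,.04,.1,.6]);print(s.x,np.degrees(s.x[2]),s.fun.round(4))
E
```

```text
[0.5415697  0.04137556 0.12874233 0.75564231] 7.376392002746262 [ 0.0002  0.0015  0.      0.0005 -0.0025  0.0024 -0.0007  0.0011  0.    ]
```

View pics/both.png

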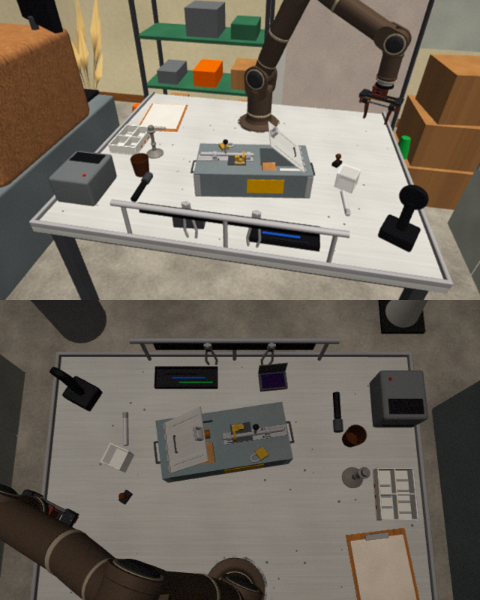

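View pics/top0.png

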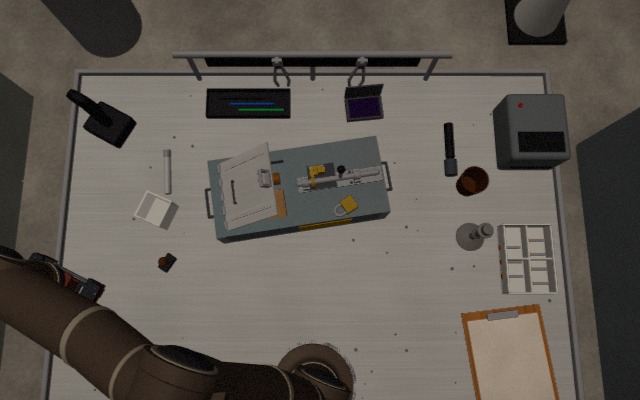

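The top view shows the open hatch at (250,185), keeper at (318,170), knob at (341,169) and padlock at (347,204). The box fit (yaw 7.4°, residuals ≤2.5 mm) matches it. I'll move over the hatch now.

```bash
python3 -m pendant '[{"claw":0,"slide":[0,0,-4],"spin":-0.1},{"claw":0,"slide":[0,0,-8],"spin":-0.2},{"claw":0,"slide":[-3,-2,-11],"spin":-0.32},{"claw":0,"slide":[-6.4,-4,-12],"spin":-0.44},{"claw":0,"slide":[-9.8,-6.2,-12],"spin":-0.56},{"claw":0,"slide":[-13.2,-8.3,-12],"spin":-0.581},{"claw":0,"slide":[-16.6,-10.4,-12],"spin":-0.581},{"claw":0,"slide":[-20,-12.5,-12],"spin":-0.581}]'
python3 - <<'E'
from h import *
print(sensors.observe()["eef_rot"],sensors.observe()["ee_pos"])
E
```

```text
time_s: 1.82
ee_pos: [0.3991, 0.3605, 0.3405]
eef_rot: [180.0, 0.0, -172.6]
ft_force: [0.3, 0.3, -0.0]
opening: 0.431
grasp_force: 0.0
[ 1.79969665e+02  3.76726012e-02 -1.72604400e+02] [0.39911817 0.36046778 0.34045118]
```

```bash
python3 -m pendant '[{"claw":0,"slide":[-1.7,-3.6,0],"spin":0},{"claw":0,"slide":[-3.4,-7.2,0],"spin":0},{"claw":0,"slide":[-5.1,-10.9,0],"spin":0},{"claw":0,"slide":[-6.8,-14.6,0],"spin":0},{"claw":0,"slide":[-8.5,-18.3,0],"spin":0},{"claw":0,"slide":[-10.1,-22,0],"spin":0},{"claw":0,"slide":[-10.1,-22,2.5],"spin":0},{"claw":0,"slide":[-10.1,-22,5],"spin":0}]'
python3 - <<'E'
from h import *
get_image("top")
print(camera_params("wrist"))
im=get_image("wrist"); cv2.imwrite("pics/w0.png",im[:,:,::-1])
for t in ["hatch_mid","staple","knob","keeper","keeper_wall","keeper_notch"]: print(t,lm(t,"wrist"))
E
```

```text
time_s: 2.48
ee_pos: [0.5289, 0.1544, 0.2908]
eef_rot: [180.0, 0.2, -172.9]
ft_force: [-0.6, 1.4, 0.4]
opening: 0.004
grasp_force: 0.0
{'fx': 309.70691628693146, 'fy': 309.70691628693146, 'cx': 320.4730612189272, 'cy': 198.62732345903427, 'world_to_cam': array([[-0.12669358,  0.99193914, -0.00234008, -0.087756  ],
       [ 0.95888673,  0.12307527,  0.25571218, -0.57087845],
       [ 0.25393892,  0.03015322, -0.96675013,  0.31373771],
       [ 0.        ,  0.        ,  0.        ,  1.        ]])}
hatch_mid [(0.75, [0.5249, 0.1689, 0.2046])]
staple [(0.76, [0.5324, 0.1247, 0.2682]), (0.48, [0.4911, -0.0972, 0.1355])]
knob [(0.59, [0.5706, -0.0651, 0.2167])]
keeper [(0.86, [0.554, -0.0149, 0.1389])]
keeper_wall [(0.79, [0.5578, -0.0141, 0.1583])]
keeper_notch [(0.87, [0.5879, -0.0148, 0.1546])]
```

View pics/w0.png

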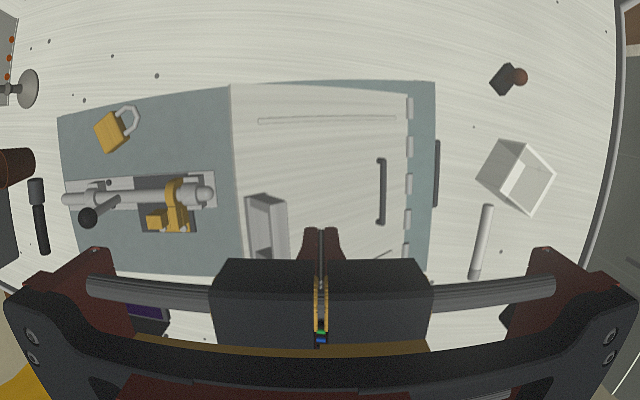

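The wrist view shows the fingertips at about (320,235), between the staple (268,225) and the handle bar (381,190). That spot is clear, so I'll push down.

```bash
python3 -m pendant '[{"claw":0,"slide":[0,0,1],"spin":0},{"claw":0,"slide":[0,0,2],"spin":0},{"claw":0,"slide":[0,0,3],"spin":0},{"claw":0,"slide":[0,0,4],"spin":0},{"claw":0,"slide":[0,0,5],"spin":0},{"claw":0,"slide":[0,0,6],"spin":0},{"claw":0,"slide":[0,0,7],"spin":0},{"claw":0,"slide":[0,0,8],"spin":0}]'
python3 -m pendant '[{"claw":0,"slide":[0,0,1],"spin":0},{"claw":0,"slide":[0,0,2],"spin":0},{"claw":0,"slide":[0,0,3],"spin":0},{"claw":0,"slide":[0,0,4],"spin":0},{"claw":0,"slide":[0,0,4.5],"spin":0},{"claw":0,"slide":[0,0,5],"spin":0},{"claw":0,"slide":[0,0,5.2],"spin":0},{"claw":0,"slide":[0,0,5.4],"spin":0}]'
```

```text
time_s: 3.55
ee_pos: [0.5268, 0.1574, 0.2091]
eef_rot: [180.0, 0.0, -172.6]
ft_force: [0.1, 0.4, 2.3]
opening: 0.004
grasp_force: 1.1
time_s: 4.22
ee_pos: [0.5266, 0.1573, 0.1558]
eef_rot: [-180.0, -0.0, -172.6]
ft_force: [-0.7, -0.6, 2.1]
opening: 0.004
grasp_force: 0.7
```

```bash
python3 -m pendant '[{"claw":0,"slide":[0,0,0.1],"spin":0},{"claw":0,"slide":[0,0,0.2],"spin":0},{"claw":0,"slide":[0,0,0.3],"spin":0},{"claw":0,"slide":[0,0,0.3],"spin":0},{"claw":0,"slide":[0,0,0.3],"spin":0},{"claw":0,"slide":[0,0,0.3],"spin":0},{"claw":0,"slide":[0,0,0.3],"spin":0},{"claw":0,"slide":[0,0,0.3],"spin":0}]'
```

```text
time_s: 4.88
ee_pos: [0.5267, 0.1575, 0.1531]
eef_rot: [180.0, 0.0, -172.6]
ft_force: [0.4, 0.3, 1.2]
opening: 0.005
grasp_force: 0.1
```

```bash
python3 -m pendant '[{"claw":0,"slide":[0,0,0.1],"spin":0},{"claw":0,"slide":[0,0,0.2],"spin":0},{"claw":0,"slide":[0,0,0.3],"spin":0},{"claw":0,"slide":[0,0,0.4],"spin":0},{"claw":0,"slide":[0,0,0.4],"spin":0},{"claw":0,"slide":[0,0,0.4],"spin":0},{"claw":0,"slide":[0,0,0.4],"spin":0},{"claw":0,"slide":[0,0,0.4],"spin":0}]'; python3 -c "
from h import *
print(robot.finger_overhang); get_image('wrist')
for t in ['hatch_mid','staple']: print(t,lm(t,'wrist'))
get_image('top')
for t in ['hatch_mid','staple']: print(t,lm(t,'top'))
print(sensors.observe()['ft_force'])"
```

```text
time_s: 5.55
ee_pos: [0.5266, 0.1574, 0.1489]
eef_rot: [180.0, -0.0, -172.6]
ft_force: [0.5, -0.1, 0.7]
opening: 0.005
grasp_force: 0.0
0.022
hatch_mid [(0.96, [0.5297, 0.1431, 0.1507])]
staple [(0.81, [0.5389, 0.0679, 0.1783])]
hatch_mid [(0.64, [0.5313, 0.1467, 0.1532])]
staple [(0.63, [0.5357, 0.0707, 0.1799])]
[ 0.1214486   0.5064419  -1.17084145]
```

```bash
python3 -c "
from h import *
a=get_image('scene')[:,:,::-1]; b=get_image('wrist')[:,:,::-1]
cv2.imwrite('pics/w1.png',np.vstack([cv2.resize(a[140:300,210:450],(480,320)),cv2.resize(b,(448,280))[:, :].copy() if 0 else cv2.resize(b[60:300,40:440],(480,280))]))"
```

```text
(no output)
```

View pics/w1.png

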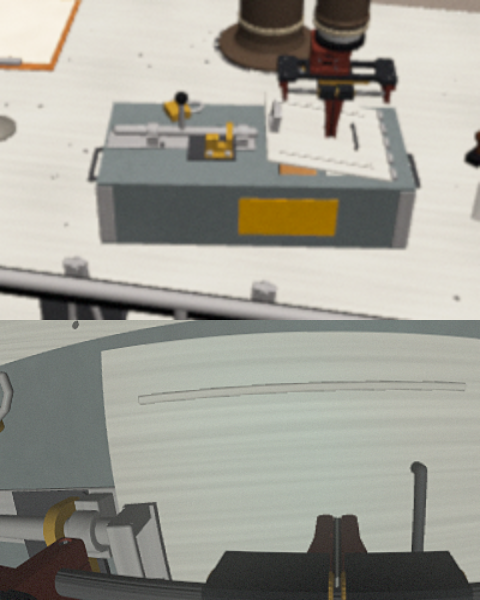

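The hatch is still about 0.15 rad open: in the scene crop the orange opening shows under the plate at (297,170). I'll keep pressing and watch the force.

```bash
python3 -m pendant '[{"claw":0,"slide":[0,0,0.15],"spin":0},{"claw":0,"slide":[0,0,0.3],"spin":0},{"claw":0,"slide":[0,0,0.45],"spin":0},{"claw":0,"slide":[0,0,0.6],"spin":0},{"claw":0,"slide":[0,0,0.6],"spin":0},{"claw":0,"slide":[0,0,0.6],"spin":0},{"claw":0,"slide":[0,0,0.6],"spin":0},{"claw":0,"slide":[0,0,0.6],"spin":0}]'; python3 -c "
from h import *
get_image('wrist')
for t in ['hatch_mid','staple']: print(t,lm(t,'wrist'))
print(sensors.observe()['ft_force'])"
```

```text
time_s: 6.62
ee_pos: [0.5266, 0.1575, 0.143]
eef_rot: [180.0, -0.0, -172.6]
ft_force: [0.5, -0.6, -0.2]
opening: 0.003
grasp_force: 0.0
hatch_mid [(0.86, [0.5307, 0.1408, 0.1446])]
staple [(0.6, [0.5404, 0.0668, 0.1693])]
[-0.23481772  0.4428935   0.66380871]
```

```bash
python3 -m pendant '[{"claw":0,"slide":[0,0,0.15],"spin":0},{"claw":0,"slide":[0,0,0.3],"spin":0},{"claw":0,"slide":[0,0,0.45],"spin":0},{"claw":0,"slide":[0,0,0.6],"spin":0},{"claw":0,"slide":[0,0,0.6],"spin":0},{"claw":0,"slide":[0,0,0.6],"spin":0},{"claw":0,"slide":[0,0,0.6],"spin":0},{"claw":0,"slide":[0,0,0.6],"spin":0}]'; python3 -c "
from h import *
get_image('wrist')
for t in ['hatch_mid','staple']: print(t,lm(t,'wrist'))
print(sensors.observe()['ft_force'])"
```

```text
time_s: 7.43
ee_pos: [0.5267, 0.1575, 0.137]
eef_rot: [180.0, -0.0, -172.6]
ft_force: [0.3, 0.1, -0.0]
opening: 0.008
grasp_force: 0.0
hatch_mid [(0.84, [0.5314, 0.1407, 0.138])]
staple [(0.79, [0.5409, 0.0637, 0.1546])]
[-0.14587609  0.55189275  0.04316688]
```

```bash
python3 -m pendant '[{"claw":0,"slide":[0,0,0.1],"spin":0},{"claw":0,"slide":[0,0,0.2],"spin":0},{"claw":0,"slide":[0,0,0.3],"spin":0},{"claw":0,"slide":[0,0,0.4],"spin":0},{"claw":0,"slide":[0,0,0.5],"spin":0},{"claw":0,"slide":[0,0,0.5],"spin":0},{"claw":0,"slide":[0,0,0.5],"spin":0},{"claw":0,"slide":[0,0,0.5],"spin":0}]'; python3 -c "
from h import *
b=get_image('wrist')[:,:,::-1];cv2.imwrite('pics/w2.png',b)
for t in ['hatch_mid','staple']: print(t,lm(t,'wrist'))
print(sensors.observe()['ft_force'])"
```

```text
time_s: 8.25
ee_pos: [0.5266, 0.1575, 0.1319]
eef_rot: [180.0, -0.0, -172.6]
ft_force: [0.0, 0.4, -0.5]
opening: 0.003
grasp_force: 0.0
hatch_mid [(0.6, [0.5294, 0.1372, 0.1335]), (0.58, [0.4897, -0.1, 0.1312])]
staple [(0.93, [0.5407, 0.064, 0.147])]
[0.68428102 0.13317206 0.15740603]
```

View pics/w2.png

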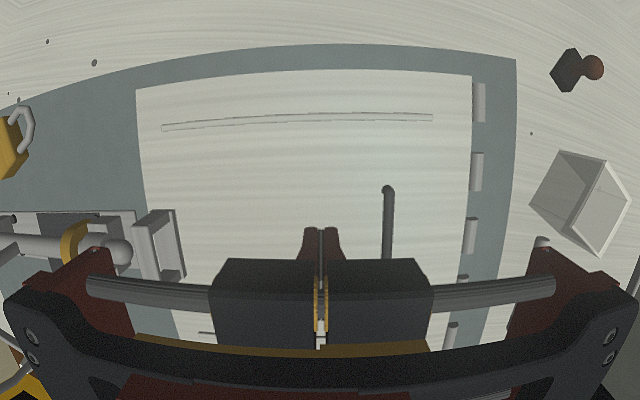

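The wrist view agrees with the networks: the hatch lies flat, with the staple at (160,245) lined up with the rod. One more press to confirm the stop by force.

```bash
python3 -m pendant '[{"claw":0,"slide":[0,0,0.1],"spin":0},{"claw":0,"slide":[0,0,0.2],"spin":0},{"claw":0,"slide":[0,0,0.3],"spin":0},{"claw":0,"slide":[0,0,0.3],"spin":0},{"claw":0,"slide":[0,0,0.3],"spin":0},{"claw":0,"slide":[0,0,0.3],"spin":0},{"claw":0,"slide":[0,0,0.3],"spin":0},{"claw":0,"slide":[0,0,0.3],"spin":0}]'; python3 -c "
from h import *
s=sensors.observe();print(s['ee_pos'],s['joint_efforts'],s['moment'])"
```

```text
time_s: 9.07
ee_pos: [0.5268, 0.1575, 0.1316]
eef_rot: [179.9, 0.1, -172.6]
ft_force: [-8.0, -2.4, 22.4]
opening: 0.003
grasp_force: 11.7
[0.52684034 0.15752182 0.13155677] [-1.88916171e-02 -4.01209366e+01  1.99470587e+00 -2.21231157e+01
  5.06905722e-02 -3.03610481e+00 -2.22588533e-03] [-0.55019474  1.94480935  0.05044367]
```

```bash
cat >> h.py <<'E'
from scipy.spatial.transform import Rotation as Ro
def pr(p):
    c=camera_params("wrist"); q=(np.array(c["world_to_cam"])@np.append(p,1))[:3]
    th=np.arctan2(np.hypot(*q[:2]),q[2]); u=q[:2]/np.hypot(*q[:2])*th
    return (np.array([c["cx"],c["cy"]])+u*c["fx"]).round(1), q.round(3)
E
python3 - <<'E'
from h import *
s=sensors.observe();R=Ro.from_euler("xyz",s["eef_rot"],degrees=True)
for x in(-.01,.01):
  for z in (0,.022): print(x,z,pr(s["ee_pos"]+R.apply([x,0,z])))
t=np.radians(7.38);B=lambda x,y,z:np.array([.5416+np.cos(t)*x-np.sin(t)*y,.0414+np.sin(t)*x+np.cos(t)*y,z])
for n,p in dict(edgeL=(-.095,.012,.134),hingeL=(-.095,.205,.134),nose=(0,-.0,.15),st=(0,.045,.15)).items(): print(n,pr(B(*p)))
E
```

```text
-0.01 0 (array([318.8, 257.8]), array([-0.001,  0.035,  0.179]))
-0.01 0.022 (array([319., 243.]), array([-0.001,  0.029,  0.2  ]))
0.01 0 (array([318.7, 225.8]), array([-0.001,  0.015,  0.174]))
0.01 0.022 (array([318.9, 213.8]), array([-0.001,  0.01 ,  0.195]))
edgeL (array([137.4,  83.9]), array([-0.106, -0.066,  0.149]))
hingeL (array([476.3,  80. ]), array([ 0.087, -0.066,  0.149]))
nose (array([123.8, 247.6]), array([-0.118,  0.029,  0.159]))
st (array([188.1, 252. ]), array([-0.073,  0.029,  0.159]))
```

The plate corners project to within 4 px of the predicted shut outline, and the force stop is firm. The closed fingertips are in effect at TCP level. Next I'll lift and go behind the knob.

```bash
python3 -m pendant '[{"claw":0,"slide":[0,0,-2],"spin":0},{"claw":0,"slide":[0,0,-6],"spin":0},{"claw":0,"slide":[0,0,-10],"spin":0},{"claw":0,"slide":[0,0,-14],"spin":0},{"claw":0,"slide":[-0.2,-4,-14],"spin":0},{"claw":0,"slide":[-0.4,-8,-14],"spin":0},{"claw":0,"slide":[-0.6,-12,-14],"spin":0},{"claw":0,"slide":[-0.6,-14,-14],"spin":0}]'
python3 - <<'E'
from h import *
get_image("wrist")
for t in ["hatch_mid","staple","knob","keeper","keeper_wall","keeper_notch"]: print(t,lm(t,"wrist"))
cv2.imwrite("pics/w3.png",get_image("wrist")[:,:,::-1])
E
```

```text
time_s: 9.73
ee_pos: [0.5512, 0.0139, 0.2696]
eef_rot: [-179.9, 0.1, -172.8]
ft_force: [-0.4, -0.5, 0.3]
opening: 0.006
grasp_force: 0.0
hatch_mid [(0.98, [0.5309, 0.1378, 0.1297])]
staple [(0.76, [0.5406, 0.0704, 0.1494])]
knob [(0.68, [0.57, -0.0657, 0.211]), (0.44, [0.5453, 0.054, -0.0])]
keeper [(0.6, [0.5549, -0.0048, 0.1274])]
keeper_wall [(0.98, [0.5519, -0.0097, 0.151])]
keeper_notch [(0.98, [0.585, -0.0089, 0.1475])]
```

View pics/w3.png

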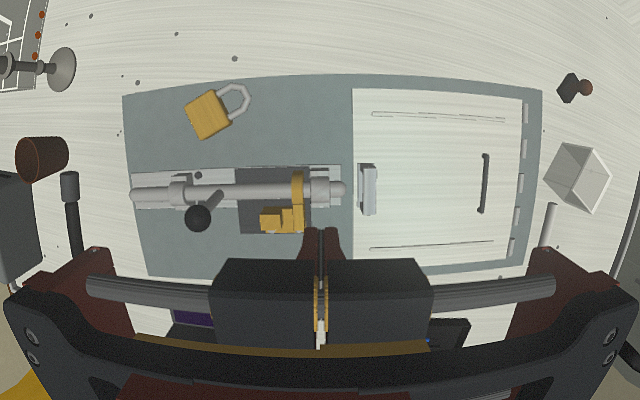

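The hatch stays shut. The knob is at (197,218), the casting's wall spans columns 291 to 304, the lip spans 260 to 282, and the notch is between them. Back-projecting those.

```bash
cat >> h.py <<'E'
t=np.radians(7.38)
def inbox(p): d=np.array(p)-[.5416,.0414,0]; return np.array([np.cos(t)*d[0]+np.sin(t)*d[1],-np.sin(t)*d[0]+np.cos(t)*d[1],p[2]]).round(4)
def bp(u,v,z):
    c=camera_params("wrist"); r=np.array([u-c["cx"],v-c["cy"]])/c["fx"]; th=np.hypot(*r)
    d=np.append(r/th*np.sin(th),np.cos(th)); T=np.linalg.inv(np.array(c["world_to_cam"])); d=T[:3,:3]@d; o=T[:3,3]
    return inbox(o+d*(z-o[2])/d[2])
E
python3 - <<'E'
from h import *
for n,a in dict(knob=(197,218,.215),wallface=(291,178,.166),wallback=(304,178,.166),lipL=(260,208,.162),lipR=(282,208,.162),footL=(239,235,.134),footR=(311,235,.134),hatchedge=(352,88,.134),nose=(346,188,.15)).items(): print(n,bp(*a))
for k in ["knob","keeper","keeper_wall","keeper_notch","hatch_mid"]: print(k,[inbox(p) for c,p in lm(k,"wrist")[:1]])
print(inbox(sensors.observe()["ee_pos"]))
E
```

```text
knob [ 0.0111 -0.1172  0.215 ]
wallface [-0.0106 -0.0464  0.166 ]
wallback [-0.0106 -0.0349  0.166 ]
lipL [ 0.0184 -0.0763  0.162 ]
lipR [ 0.0183 -0.0556  0.162 ]
footL [ 0.0571 -0.1067  0.134 ]
footR [ 0.0559 -0.03    0.134 ]
hatchedge [-0.0924  0.0093  0.134 ]
nose [0.002  0.0036 0.15  ]
knob [array([ 0.0109, -0.116 ,  0.2113])]
keeper [array([ 0.0052, -0.0597,  0.1296])]
keeper_wall [array([ 0.0852, -0.4678,  0.0028])]
keeper_notch [array([ 0.0335, -0.0624,  0.149 ])]
hatch_mid [array([0.0007, 0.098 , 0.1307])]
[ 0.0062 -0.0225  0.269 ]
```

```bash
python3 -m pendant '[{"claw":0,"slide":[-0.2,-4,0],"spin":0},{"claw":0,"slide":[-0.3,-8,0],"spin":0},{"claw":0,"slide":[-0.4,-12,0],"spin":0},{"claw":0,"slide":[-0.5,-14,0],"spin":0},{"claw":0,"slide":[-0.5,-14,1],"spin":0},{"claw":0,"slide":[-0.5,-14,4],"spin":0},{"claw":0,"slide":[-0.5,-14,6.4],"spin":0},{"claw":0,"slide":[-0.5,-14,6.4],"spin":0}]'
python3 - <<'E'
from h import *
print(inbox(sensors.observe()["ee_pos"]))
cv2.imwrite("pics/w4.png",get_image("wrist")[:,:,::-1])
E
```

```text
time_s: 11.05
ee_pos: [0.571, -0.1171, 0.2002]
eef_rot: [179.9, -0.4, -172.5]
ft_force: [-0.3, 0.8, -0.0]
opening: 0.009
grasp_force: 0.0
[ 0.0088 -0.161   0.2002]
```

View pics/w4.png

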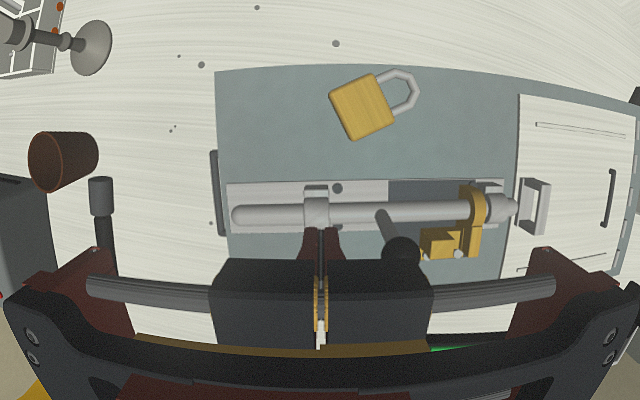

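The knob is at (400,250), with the fingers clear on its -y side. I'll push 60 mm, which leaves a wide margin before the wall.

```bash
python3 -m pendant '[{"claw":0,"slide":[0,0.8,0],"spin":0},{"claw":0,"slide":[0,1.6,0],"spin":0},{"claw":0,"slide":[0,2.4,0],"spin":0},{"claw":0,"slide":[0,3.2,0],"spin":0},{"claw":0,"slide":[0,4.0,0],"spin":0},{"claw":0,"slide":[0,4.8,0],"spin":0},{"claw":0,"slide":[0,5.5,0],"spin":0},{"claw":0,"slide":[0,6,0],"spin":0}]'
python3 - <<'E'
from h import *
print(inbox(sensors.observe()["ee_pos"]))
cv2.imwrite("pics/w5.png",get_image("wrist")[:,:,::-1]); c=lm("knob","wrist"); print(c, inbox(c[0][1]),sensors.observe()["ft_force"],sensors.observe()["moment"])
E
```

```text
time_s: 11.77
ee_pos: [0.5661, -0.0584, 0.2055]
eef_rot: [-180.0, 0.0, -172.6]
ft_force: [-0.1, -3.9, 3.0]
opening: 0.004
grasp_force: 1.7
[ 0.0115 -0.1021  0.2055]
[(0.95, [0.5633, -0.0375, 0.2138])] [ 0.0114 -0.081   0.2138] [0.03414954 0.60822671 0.40863561] [-0.02022731 -0.00216569 -0.02699553]
```

View pics/w5.png

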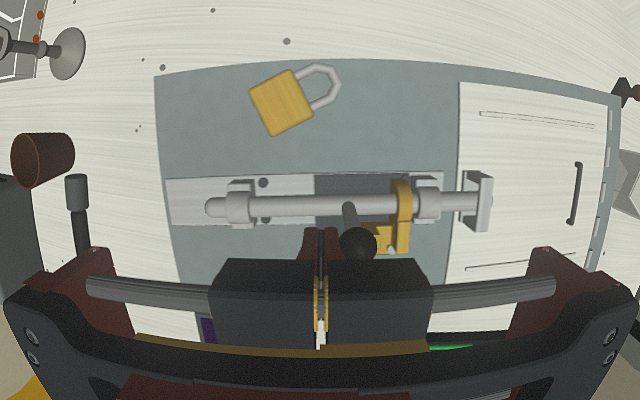

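The knob is now at box y ≈ -0.081 with the nose through the staple at (485,200). The wall at about column 395 is still roughly 30 mm from the stem at (349,205). I'll move 16 mm, then creep.

```bash
python3 -m pendant '[{"claw":0,"slide":[0,0.3,0],"spin":0},{"claw":0,"slide":[0,0.6,0],"spin":0},{"claw":0,"slide":[0,0.9,0],"spin":0},{"claw":0,"slide":[0,1.2,0],"spin":0},{"claw":0,"slide":[0,1.4,0],"spin":0},{"claw":0,"slide":[0,1.5,0],"spin":0},{"claw":0,"slide":[0,1.55,0],"spin":0},{"claw":0,"slide":[0,1.6,0],"spin":0}]'
for i in 1 ; do python3 -m pendant '[{"claw":0,"slide":[0,0.02,0],"spin":0},{"claw":0,"slide":[0,0.04,0],"spin":0},{"claw":0,"slide":[0,0.06,0],"spin":0},{"claw":0,"slide":[0,0.08,0],"spin":0},{"claw":0,"slide":[0,0.1,0],"spin":0},{"claw":0,"slide":[0,0.1,0],"spin":0},{"claw":0,"slide":[0,0.1,0],"spin":0},{"claw":0,"slide":[0,0.1,0],"spin":0}]'; done
python3 - <<'E'
from h import *
print(inbox(sensors.observe()["ee_pos"]))
im=get_image("wrist"); 
cv2.imwrite("pics/w6.png",cv2.resize(im[150:290,250:450,::-1],(800,560))); c=lm("knob","wrist"); print(c, inbox(c[0][1]),sensors.observe()["ft_force"])
E
```

```text
time_s: 12.53
ee_pos: [0.5637, -0.0436, 0.2049]
eef_rot: [-180.0, -0.0, -172.6]
ft_force: [0.4, -3.2, 0.6]
opening: 0.009
grasp_force: 1.5
time_s: 13.2
ee_pos: [0.5637, -0.0425, 0.2049]
eef_rot: [180.0, -0.0, -172.6]
ft_force: [-0.2, -3.0, -0.4]
opening: 0.003
grasp_force: 1.4
[ 0.0111 -0.0861  0.2049]
[(0.56, [0.5586, -0.0212, 0.2107]), (0.5, [0.5533, -0.0123, 0.1311])] [ 0.0088 -0.0643  0.2107] [-0.5093268  -3.48383238 -0.76523145]
```

View pics/w6.png

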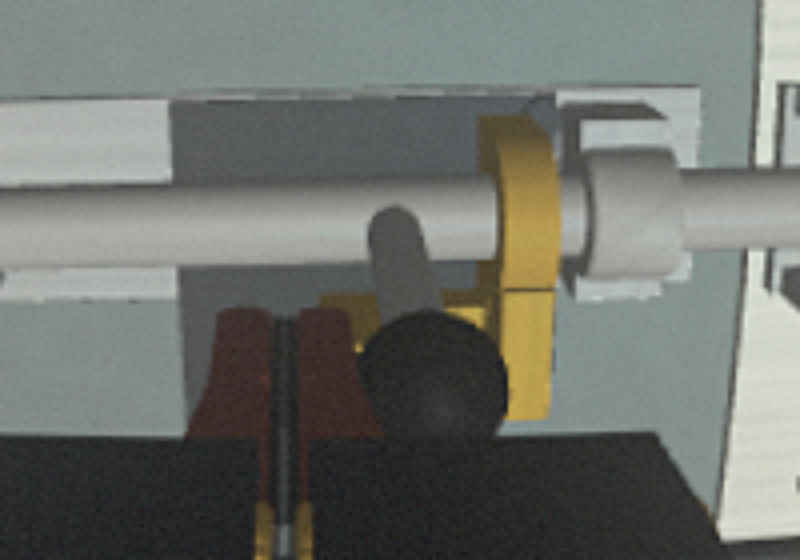

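```bash
python3 - <<'E'
from h import *
print(bp(250+370/4,206,.158),bp(250+422/4,206,.158),bp(250+497/4,198,.16),bp(250+500/4,195,.166))
E
python3 -m pendant '[{"claw":0,"slide":[0,0.1,0],"spin":0},{"claw":0,"slide":[0,0.2,0],"spin":0},{"claw":0,"slide":[0,0.3,0],"spin":0},{"claw":0,"slide":[0,0.4,0],"spin":0},{"claw":0,"slide":[0,0.5,0],"spin":0},{"claw":0,"slide":[0,0.5,0],"spin":0},{"claw":0,"slide":[0,0.5,0],"spin":0},{"claw":0,"slide":[0,0.5,0],"spin":0}]'
```

```text
[ 0.0033 -0.0694  0.158 ] [ 0.0033 -0.0601  0.158 ] [-0.0031 -0.0472  0.16  ] [-0.0068 -0.0478  0.166 ]
time_s: 13.97
ee_pos: [0.5633, -0.0372, 0.2051]
eef_rot: [180.0, 0.0, -172.6]
ft_force: [-0.4, -1.3, -0.8]
opening: 0.002
grasp_force: 0.9
```

```bash
python3 -m pendant '[{"claw":0,"slide":[0,0.05,0],"spin":0},{"claw":0,"slide":[0,0.1,0],"spin":0},{"claw":0,"slide":[0,0.15,0],"spin":0},{"claw":0,"slide":[0,0.2,0],"spin":0},{"claw":0,"slide":[0,0.25,0],"spin":0},{"claw":0,"slide":[0,0.3,0],"spin":0},{"claw":0,"slide":[0,0.3,0],"spin":0},{"claw":0,"slide":[0,0.3,0],"spin":0}]'
python3 -m pendant '[{"claw":0,"slide":[0,0.02,0],"spin":0},{"claw":0,"slide":[0,0.04,0],"spin":0},{"claw":0,"slide":[0,0.06,0],"spin":0},{"claw":0,"slide":[0,0.08,0],"spin":0},{"claw":0,"slide":[0,0.1,0],"spin":0},{"claw":0,"slide":[0,0.1,0],"spin":0},{"claw":0,"slide":[0,0.1,0],"spin":0},{"claw":0,"slide":[0,0.1,0],"spin":0}]'
```

```text
time_s: 14.63
ee_pos: [0.5628, -0.0345, 0.2051]
eef_rot: [180.0, 0.0, -172.6]
ft_force: [-0.4, -2.7, -1.1]
opening: 0.006
grasp_force: 1.3
time_s: 15.3
ee_pos: [0.5627, -0.0336, 0.2051]
eef_rot: [180.0, 0.0, -172.6]
ft_force: [0.4, -4.5, -1.6]
opening: 0.003
grasp_force: 1.4
```

```bash
python3 -m pendant '[{"claw":0,"slide":[0,0.02,0],"spin":0},{"claw":0,"slide":[0,0.04,0],"spin":0},{"claw":0,"slide":[0,0.06,0],"spin":0},{"claw":0,"slide":[0,0.08,0],"spin":0},{"claw":0,"slide":[0,0.1,0],"spin":0},{"claw":0,"slide":[0,0.1,0],"spin":0},{"claw":0,"slide":[0,0.1,0],"spin":0},{"claw":0,"slide":[0,0.1,0],"spin":0}]'
```

```text
time_s: 15.97
ee_pos: [0.5625, -0.0326, 0.2051]
eef_rot: [180.0, 0.0, -172.6]
ft_force: [0.1, -3.9, 0.3]
opening: 0.006
grasp_force: 1.4
```

```bash
python3 -m pendant '[{"claw":0,"slide":[0,0.02,0],"spin":0},{"claw":0,"slide":[0,0.04,0],"spin":0},{"claw":0,"slide":[0,0.06,0],"spin":0},{"claw":0,"slide":[0,0.08,0],"spin":0},{"claw":0,"slide":[0,0.08,0],"spin":0},{"claw":0,"slide":[0,0.08,0],"spin":0},{"claw":0,"slide":[0,0.08,0],"spin":0},{"claw":0,"slide":[0,0.08,0],"spin":0}]'
```

```text
time_s: 16.63
ee_pos: [0.5624, -0.0318, 0.205]
eef_rot: [180.0, -0.0, -172.6]
ft_force: [0.8, -3.1, 0.5]
opening: 0.009
grasp_force: 1.4
```

```bash
python3 -m pendant '[{"claw":0,"slide":[0,0.02,0],"spin":0},{"claw":0,"slide":[0,0.04,0],"spin":0},{"claw":0,"slide":[0,0.06,0],"spin":0},{"claw":0,"slide":[0,0.06,0],"spin":0},{"claw":0,"slide":[0,0.06,0],"spin":0},{"claw":0,"slide":[0,0.06,0],"spin":0},{"claw":0,"slide":[0,0.06,0],"spin":0},{"claw":0,"slide":[0,0.06,0],"spin":0}]'
```

```text
time_s: 17.3
ee_pos: [0.5623, -0.0312, 0.2051]
eef_rot: [180.0, 0.0, -172.6]
ft_force: [1.6, -2.5, -0.1]
opening: 0.005
grasp_force: 1.4
```

```bash
python3 -m pendant '[{"claw":0,"slide":[0,0.02,0],"spin":0},{"claw":0,"slide":[0,0.04,0],"spin":0},{"claw":0,"slide":[0,0.06,0],"spin":0},{"claw":0,"slide":[0,0.08,0],"spin":0},{"claw":0,"slide":[0,0.08,0],"spin":0},{"claw":0,"slide":[0,0.08,0],"spin":0},{"claw":0,"slide":[0,0.08,0],"spin":0},{"claw":0,"slide":[0,0.08,0],"spin":0}]'
```

```text
time_s: 17.97
ee_pos: [0.5622, -0.0304, 0.205]
eef_rot: [180.0, -0.0, -172.6]
ft_force: [0.5, -3.5, 0.7]
opening: 0.001
grasp_force: 1.4
```

```bash
python3 -c "
from h import *
print(inbox(sensors.observe()['ee_pos']),sensors.observe()['ft_force'],sensors.observe()['moment'])"
```

```text
[ 0.0112 -0.0738  0.205 ] [ 0.50856183 -3.45108543  0.74518888] [-0.62226124  0.03427126 -0.01695286]
```

```bash
python3 -m pendant '[{"claw":0,"slide":[0,0.02,0],"spin":0},{"claw":0,"slide":[0,0.04,0],"spin":0},{"claw":0,"slide":[0,0.06,0],"spin":0},{"claw":0,"slide":[0,0.08,0],"spin":0},{"claw":0,"slide":[0,0.08,0],"spin":0},{"claw":0,"slide":[0,0.08,0],"spin":0},{"claw":0,"slide":[0,0.08,0],"spin":0},{"claw":0,"slide":[0,0.08,0],"spin":0}]'
```

```text
time_s: 18.63
ee_pos: [0.5621, -0.0296, 0.205]
eef_rot: [180.0, -0.0, -172.6]
ft_force: [-0.2, -2.6, -0.8]
opening: 0.003
grasp_force: 1.4
```

```bash
python3 -c "
from h import *
print(inbox(sensors.observe()['ee_pos']),sensors.observe()['ft_force'],sensors.observe()['moment'])"
```

```text
[ 0.0112 -0.073   0.205 ] [-0.23810965 -2.64664817 -0.79603728] [-0.56681752  0.009212   -0.0198516 ]
```

```bash
python3 -m pendant '[{"claw":0,"slide":[0,0.02,0],"spin":0},{"claw":0,"slide":[0,0.04,0],"spin":0},{"claw":0,"slide":[0,0.06,0],"spin":0},{"claw":0,"slide":[0,0.08,0],"spin":0},{"claw":0,"slide":[0,0.08,0],"spin":0},{"claw":0,"slide":[0,0.08,0],"spin":0},{"claw":0,"slide":[0,0.08,0],"spin":0},{"claw":0,"slide":[0,0.08,0],"spin":0}]'
```

```text
time_s: 19.3
ee_pos: [0.562, -0.0288, 0.205]
eef_rot: [180.0, -0.0, -172.6]
ft_force: [-0.1, -4.2, -0.2]
opening: 0.003
grasp_force: 1.4
```

```bash
python3 - <<'E'
from h import *
s=sensors.observe();print(inbox(s['ee_pos']),s['ft_force'],s['moment'])
im=get_image("wrist"); 
cv2.imwrite("pics/w7.png",cv2.resize(im[150:290,250:450,::-1],(800,560)))
E
```

```text
[ 0.0112 -0.0722  0.205 ] [-0.09730641 -4.16189416 -0.19553145] [-0.58368713  0.10390694 -0.02345873]
```

View pics/w7.png

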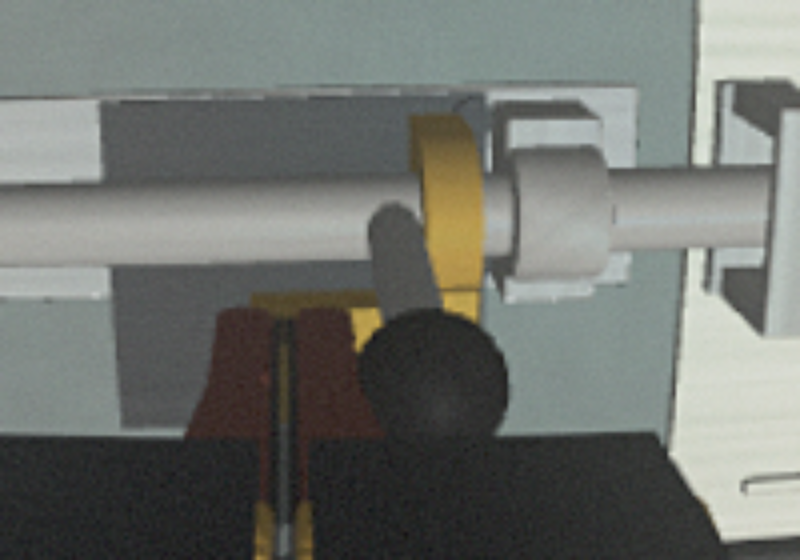

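The stem's right edge is at crop x ≈ 421 and the wall's near edge at ≈ 425, so about 1 mm remains. I'll take half-millimetre steps.

```bash
python3 -m pendant '[{"claw":0,"slide":[0,0.02,0],"spin":0},{"claw":0,"slide":[0,0.04,0],"spin":0},{"claw":0,"slide":[0,0.06,0],"spin":0},{"claw":0,"slide":[0,0.06,0],"spin":0},{"claw":0,"slide":[0,0.06,0],"spin":0},{"claw":0,"slide":[0,0.06,0],"spin":0},{"claw":0,"slide":[0,0.06,0],"spin":0},{"claw":0,"slide":[0,0.06,0],"spin":0}]'; python3 -c "
from h import *
s=sensors.observe();print(inbox(s['ee_pos']),s['ft_force'],s['moment'])"
```

```text
time_s: 20.02
ee_pos: [0.562, -0.0286, 0.2051]
eef_rot: [-180.0, 0.0, -172.6]
ft_force: [-0.6, -6.0, -0.7]
opening: 0.003
grasp_force: 2.5
[ 0.0112 -0.0721  0.2051] [-0.60917595 -6.04553948 -0.67223967] [-1.13060606  0.04966307 -0.02225939]
```

That is contact: it moved 0.2 of the 0.6 mm commanded, force is 6 N against 3.3 N of drag, and the moment doubled, so about 3 N is on the wall. I'll back off and go round to the knob's -x side.

```bash
python3 -m pendant '[{"claw":0,"slide":[0,-0.5,0],"spin":0},{"claw":0,"slide":[0,-1.5,0],"spin":0},{"claw":0,"slide":[0,-1.5,-2],"spin":0},{"claw":0,"slide":[0,-1.5,-4],"spin":0},{"claw":0,"slide":[3.6,-0.5,-4],"spin":0},{"claw":0,"slide":[3.6,2.1,-4],"spin":0},{"claw":0,"slide":[3.6,2.1,-1.5],"spin":0},{"claw":0,"slide":[3.6,2.1,0.5],"spin":0}]'; cat > st.py <<'E'
from h import *
import sys
s=sensors.observe();print("tcp",inbox(s['ee_pos']),"F",s['ft_force'].round(1),"M",s['moment'].round(2))
if len(sys.argv)>1:
    get_image("wrist")
    for c,p in lm("knob","wrist"): print("knob",c,inbox(p))
    print("F",sensors.observe()['ft_force'].round(1))
E
python3 st.py k
```

```text
time_s: 20.68
ee_pos: [0.524, -0.0102, 0.2005]
eef_rot: [179.9, 0.2, -172.4]
ft_force: [0.4, -0.8, -0.7]
opening: 0.007
grasp_force: 0.0
tcp [-0.024  -0.0489  0.2005] F [ 0.4 -0.8 -0.7] M [ 0.04  0.04 -0.02]
F [-0.2 -0.1  0.3]
```

```bash
python3 -m pendant '[{"claw":0,"slide":[-0.6,0,0],"spin":0},{"claw":0,"slide":[-1.2,0,0],"spin":0},{"claw":0,"slide":[-1.8,0,0],"spin":0},{"claw":0,"slide":[-2.4,0,0],"spin":0},{"claw":0,"slide":[-3.0,0,0],"spin":0},{"claw":0,"slide":[-3.5,0,0],"spin":0},{"claw":0,"slide":[-4,0,0],"spin":0},{"claw":0,"slide":[-4.2,0,0],"spin":0}]'; python3 st.py k
```

```text
time_s: 21.45
ee_pos: [0.5658, -0.0066, 0.1998]
eef_rot: [-180.0, -0.0, -172.6]
ft_force: [-1.1, -1.3, -1.4]
opening: 0.005
grasp_force: 0.7
tcp [ 0.0178 -0.0507  0.1998] F [-1.1 -1.3 -1.4] M [-0.04  0.3  -0.  ]
knob 0.36 [ 0.0021 -0.0592  0.1521]
F [0.5 0.2 0.2]
```

```bash
python3 -m pendant '[{"claw":0,"slide":[1,0,0],"spin":0},{"claw":0,"slide":[2,0,-2],"spin":0},{"claw":0,"slide":[2,0,-4],"spin":0},{"claw":0,"slide":[0,1.5,-5],"spin":0},{"claw":0,"slide":[-2,3,-5],"spin":0},{"claw":0,"slide":[-3.2,4,-5],"spin":0},{"claw":0,"slide":[-3.2,4,-5],"spin":0},{"claw":0,"slide":[-3.2,4,-5],"spin":0}]'; python3 st.py k; python3 -c "
from h import *
for c in ('top','scene'):
    get_image(c); print(c,[(a,inbox(p)) for a,p in lm('knob',c)],[(a,inbox(p)) for a,p in lm('hatch_mid',c)])"
```

```text
time_s: 22.22
ee_pos: [0.5912, 0.0373, 0.2499]
eef_rot: [-180.0, -0.0, -172.5]
ft_force: [0.4, 0.2, 0.3]
opening: 0.004
grasp_force: 0.0
tcp [ 0.0487 -0.0104  0.2499] F [0.4 0.2 0.3] M [-0.03  0.01 -0.05]
knob 0.72 [ 0.0418 -0.0497  0.2027]
knob 0.2 [ 0.0004 -0.0621  0.1505]
F [-0.6  0.6  0.6]
top [] [(0.63, array([0.0008, 0.0998, 0.1329]))]
scene [(0.6, array([ 0.0405, -0.0513,  0.2056]))] [(0.63, array([1.000e-04, 1.011e-01, 1.357e-01]))]
```

```bash
python3 -m pendant '[{"claw":0,"slide":[0,-2,0],"spin":0},{"claw":0,"slide":[-0.1,-4,0],"spin":0},{"claw":0,"slide":[-0.1,-4,1],"spin":0},{"claw":0,"slide":[-0.1,-4,2],"spin":0},{"claw":0,"slide":[-0.1,-4,3],"spin":0},{"claw":0,"slide":[-0.1,-4,3.4],"spin":0},{"claw":0,"slide":[-0.1,-4,3.7],"spin":0},{"claw":0,"slide":[-0.1,-4,3.8],"spin":0}]'; python3 st.py
```

```text
time_s: 23.28
ee_pos: [0.5985, -0.0011, 0.212]
eef_rot: [180.0, 0.1, -172.5]
ft_force: [1.5, 2.0, 3.7]
opening: 0.005
grasp_force: 1.9
tcp [ 0.051  -0.0494  0.212 ] F [1.5 2.  3.7] M [ 0.49 -0.24 -0.05]
```

```bash
python3 -m pendant '[{"claw":0,"slide":[0,0,0.05],"spin":0},{"claw":0,"slide":[0,0,0.1],"spin":0},{"claw":0,"slide":[0,0,0.15],"spin":0},{"claw":0,"slide":[0,0,0.2],"spin":0},{"claw":0,"slide":[0,0,0.25],"spin":0},{"claw":0,"slide":[0,0,0.3],"spin":0},{"claw":0,"slide":[0,0,0.3],"spin":0},{"claw":0,"slide":[0,0,0.3],"spin":0}]'; python3 st.py k
```

```text
time_s: 23.95
ee_pos: [0.6, -0.0013, 0.2109]
eef_rot: [180.0, 0.3, -172.5]
ft_force: [4.1, 3.8, 8.1]
opening: 0.008
grasp_force: 3.7
tcp [ 0.0524 -0.0498  0.2109] F [4.1 3.8 8.1] M [ 0.87 -0.92  0.01]
knob 0.7 [ 0.0435 -0.0467  0.1969]
F [3.7 3.8 6.4]
```

The 8 N is the tip sticking to the knob by friction. Straight down jams it, because the knob needs to travel along its arc. I'll lift off and recheck.

```bash
python3 -m pendant '[{"claw":0,"slide":[0,0,-0.3],"spin":0},{"claw":0,"slide":[0,0,-1],"spin":0},{"claw":0,"slide":[0.4,0,-1],"spin":0},{"claw":0,"slide":[0.4,0,-1],"spin":0},{"claw":0,"slide":[0.4,0,-1],"spin":0},{"claw":0,"slide":[0.4,0,-1],"spin":0},{"claw":0,"slide":[0.4,0,-1],"spin":0},{"claw":0,"slide":[0.4,0,-1],"spin":0}]'; python3 st.py k; python3 -c "
from h import *
for c in ('scene',):
    get_image(c); print(c,[(a,inbox(p)) for a,p in lm('knob',c)])"
```

```text
time_s: 24.72
ee_pos: [0.5938, -0.003, 0.2188]
eef_rot: [-180.0, -0.0, -172.6]
ft_force: [-0.6, 0.3, -0.1]
opening: 0.006
grasp_force: 0.0
tcp [ 0.0461 -0.0507  0.2188] F [-0.6  0.3 -0.1] M [ 0.02 -0.05 -0.04]
knob 0.89 [ 0.0446 -0.0499  0.2006]
F [-0.   0.3  0.6]
scene [(0.39, array([ 0.0409, -0.048 ,  0.2035])), (0.25, array([-0.0023,  0.0183,  0.146 ]))]
```

```bash
python3 -m pendant '[{"claw":0,"slide":[0,0,0.3],"spin":0},{"claw":0,"slide":[0,0,0.55],"spin":0},{"claw":0,"slide":[-0.05,0,0.65],"spin":0},{"claw":0,"slide":[-0.1,0,0.7],"spin":0},{"claw":0,"slide":[-0.15,0,0.75],"spin":0},{"claw":0,"slide":[-0.2,0,0.8],"spin":0},{"claw":0,"slide":[-0.25,0,0.85],"spin":0},{"claw":0,"slide":[-0.3,0,0.9],"spin":0}]'; python3 st.py
```

```text
time_s: 25.58
ee_pos: [0.5972, -0.0024, 0.2102]
eef_rot: [180.0, 0.0, -172.6]
ft_force: [0.8, 0.2, 1.6]
opening: 0.01
grasp_force: 0.6
tcp [ 0.0495 -0.0506  0.2102] F [0.8 0.2 1.6] M [ 0.09  0.03 -0.03]
```

```bash
cat > ok.py <<'E'
from h import *
import sys
s=sensors.observe(); f=s['ft_force']; print(inbox(s['ee_pos']),f.round(1)); sys.exit(np.linalg.norm(f)>3.6)
E
python3 -m pendant '[{"claw":0,"slide":[-0.02,0,0.02],"spin":0},{"claw":0,"slide":[-0.04,0,0.04],"spin":0},{"claw":0,"slide":[-0.06,0,0.06],"spin":0},{"claw":0,"slide":[-0.08,0,0.08],"spin":0},{"claw":0,"slide":[-0.1,0,0.1],"spin":0},{"claw":0,"slide":[-0.12,0,0.12],"spin":0},{"claw":0,"slide":[-0.12,0,0.12],"spin":0},{"claw":0,"slide":[-0.12,0,0.12],"spin":0}]' >/dev/null; python3 ok.py && python3 -m pendant '[{"claw":0,"slide":[-0.02,0,0.02],"spin":0},{"claw":0,"slide":[-0.04,0,0.04],"spin":0},{"claw":0,"slide":[-0.06,0,0.06],"spin":0},{"claw":0,"slide":[-0.08,0,0.08],"spin":0},{"claw":0,"slide":[-0.08,0,0.1],"spin":0},{"claw":0,"slide":[-0.08,0,0.1],"spin":0},{"claw":0,"slide":[-0.08,0,0.1],"spin":0},{"claw":0,"slide":[-0.08,0,0.1],"spin":0}]' >/dev/null && python3 ok.py && python3 -m pendant '[{"claw":0,"slide":[-0.02,0,0.02],"spin":0},{"claw":0,"slide":[-0.04,0,0.04],"spin":0},{"claw":0,"slide":[-0.06,0,0.06],"spin":0},{"claw":0,"slide":[-0.08,0,0.08],"spin":0},{"claw":0,"slide":[-0.08,0,0.1],"spin":0},{"claw":0,"slide":[-0.08,0,0.1],"spin":0},{"claw":0,"slide":[-0.08,0,0.1],"spin":0},{"claw":0,"slide":[-0.08,0,0.1],"spin":0}]' >/dev/null && python3 ok.py
```

```text
[ 0.0507 -0.0506  0.209 ] [2.  0.2 1.9]False
```

```bash
sed -i 's/sys.exit(\(.*\))$/sys.exit(int(\1))/' ok.py
python3 -m pendant '[{"claw":0,"slide":[-0.02,0,0.02],"spin":0},{"claw":0,"slide":[-0.04,0,0.04],"spin":0},{"claw":0,"slide":[-0.06,0,0.06],"spin":0},{"claw":0,"slide":[-0.08,0,0.08],"spin":0},{"claw":0,"slide":[-0.1,0,0.1],"spin":0},{"claw":0,"slide":[-0.1,0,0.1],"spin":0},{"claw":0,"slide":[-0.1,0,0.1],"spin":0},{"claw":0,"slide":[-0.1,0,0.1],"spin":0}]' >/dev/null; python3 ok.py && python3 -m pendant '[{"claw":0,"slide":[-0.02,0,0.02],"spin":0},{"claw":0,"slide":[-0.04,0,0.04],"spin":0},{"claw":0,"slide":[-0.06,0,0.06],"spin":0},{"claw":0,"slide":[-0.08,0,0.08],"spin":0},{"claw":0,"slide":[-0.1,0,0.1],"spin":0},{"claw":0,"slide":[-0.1,0,0.1],"spin":0},{"claw":0,"slide":[-0.1,0,0.1],"spin":0},{"claw":0,"slide":[-0.1,0,0.1],"spin":0}]' >/dev/null && python3 ok.py && python3 -m pendant '[{"claw":0,"slide":[-0.02,0,0.02],"spin":0},{"claw":0,"slide":[-0.04,0,0.04],"spin":0},{"claw":0,"slide":[-0.06,0,0.06],"spin":0},{"claw":0,"slide":[-0.08,0,0.08],"spin":0},{"claw":0,"slide":[-0.1,0,0.1],"spin":0},{"claw":0,"slide":[-0.1,0,0.1],"spin":0},{"claw":0,"slide":[-0.1,0,0.1],"spin":0},{"claw":0,"slide":[-0.1,0,0.1],"spin":0}]' >/dev/null && python3 ok.py
```

```text
[ 0.0518 -0.0506  0.2081] [3.4 0.8 5.5]
```

```bash
python3 -m pendant '[{"claw":0,"slide":[0,0,-0.5],"spin":0},{"claw":0,"slide":[0,0,-2],"spin":0},{"claw":0,"slide":[0,-2,-2],"spin":0},{"claw":0,"slide":[0.5,-3,-2],"spin":0},{"claw":0,"slide":[0.5,-3,0],"spin":0},{"claw":0,"slide":[0.5,-3,1.8],"spin":0},{"claw":0,"slide":[0.5,-3,1.8],"spin":0},{"claw":0,"slide":[0.5,-3,1.8],"spin":0}]'; python3 st.py k; python3 - <<'E'
from h import *
im=get_image("wrist"); cv2.imwrite("pics/w8.png",im[:,:,::-1])
B=lambda x,y,z:np.array([.5416+np.cos(t)*x-np.sin(t)*y,.0414+np.sin(t)*x+np.cos(t)*y,z])
# straighten: sample along y at rod top line and at several heights along wall
for x,z in((0,.158),(.006,.160),(.012,.163)):
    ys=np.arange(-.075,-.030,.001); px=[pr(B(x,y,z))[0] for y in ys]
    print(x,z,[ '%d:%d,%d,%d'%(round(y*1000),*cv2.getRectSubPix(im,(1,1),tuple(map(float,p)))[0,0]) for y,p in zip(ys,px)])
E
```

```text
time_s: 27.58
ee_pos: [0.5963, -0.0332, 0.1886]
eef_rot: [180.0, -0.2, -172.6]
ft_force: [0.5, 0.2, 0.1]
opening: 0.005
grasp_force: 0.0
tcp [ 0.0447 -0.081   0.1886] F [0.5 0.2 0.1] M [ 0.04  0.02 -0.01]
knob 0.74 [ 0.0502 -0.0465  0.1975]
knob 0.3 [ 0.0869 -0.4703  0.0039]
F [ 0.4 -0.2  0.4]
0 0.158 ['-75:146,148,143', '-74:149,150,144', '-73:148,148,143', '-72:148,146,142', '-71:147,147,143', '-70:151,151,147', '-69:150,149,146', '-68:148,151,145', '-67:151,153,147', '-66:149,150,144', '-65:149,150,147', '-64:153,151,149', '-63:154,154,149', '-62:152,153,148', '-61:149,149,145', '-60:153,154,149', '-59:152,153,147', '-58:150,152,146', '-57:153,152,147', '-56:151,151,146', '-55:156,156,151', '-54:156,156,151', '-53:153,153,148', '-52:154,155,150', '-51:155,155,151', '-50:156,155,152', '-49:154,156,151', '-48:155,157,151', '-47:127,124,115', '-46:102,87,53', '-45:173,143,77', '-44:181,149,78', '-43:179,149,80', '-42:179,150,81', '-41:178,149,78', '-40:180,149,78', '-39:179,149,79', '-38:180,150,82', '-37:178,148,78', '-36:183,151,79', '-35:162,157,142', '-34:157,158,155', '-33:157,1
[... 981 characters left out ...]
1:89,93,91', '-70:89,95,93', '-69:90,95,93', '-68:88,94,91', '-67:86,93,90', '-66:89,95,92', '-65:88,95,93', '-64:92,96,94', '-63:89,93,91', '-62:92,99,95', '-61:92,94,95', '-60:90,94,93', '-59:88,93,91', '-58:88,95,93', '-57:85,89,86', '-56:90,90,85', '-55:105,104,101', '-54:112,113,107', '-53:119,120,116', '-52:128,129,125', '-51:130,131,127', '-50:136,136,132', '-49:135,137,131', '-48:136,135,132', '-47:106,101,89', '-46:185,149,77', '-45:187,153,81', '-44:187,155,83', '-43:185,153,80', '-42:185,152,81', '-41:186,152,80', '-40:187,155,82', '-39:183,151,78', '-38:187,155,83', '-37:194,160,80', '-36:118,107,81', '-35:85,85,82', '-34:85,84,80', '-33:86,86,83', '-32:82,81,77', '-31:90,91,86']
```

```bash
python3 - <<'E'
from h import *
im=cv2.imread("pics/w8.png")[:,:,::-1].copy()
B=lambda x,y,z:np.array([.5416+np.cos(t)*x-np.sin(t)*y,.0414+np.sin(t)*x+np.cos(t)*y,z])
# B brass(R-B>40), D dark(<75), g grey
def ch(c): c=c.astype(int); return "B" if c[0]-c[2]>40 else ("b" if c[0]-c[2]>18 else ("#" if c.sum()<180 else ("+" if c.sum()<320 else ".")))
ys=np.arange(-.085,-.030,.0005)
for x,z in((.012,.162),(.016,.162),(.018,.162),(.020,.162),(.022,.162),(.024,.162),(.028,.162),(.032,.162),(.036,.162)):
    print(x,"".join(ch(cv2.getRectSubPix(im,(1,1),tuple(map(float,pr(B(x,y,z))[0])))[0,0]) for y in ys), pr(B(x,-.06,z))[0])
print("".join("|" if round(y*2000)%10==0 else " " for y in ys), ys[0])
E
```

```text
0.012 +++++++++++++++++++++++++++++++++++++++++++++++++++++++++++++................bBBBBBBBBBBBBBBBBBBBBBb++++++++++. [351.9 173.5]
0.016 +++++++++++++++++++++++++++++++++++++++++++++++++++++++++++++++..............+BBBBBBBBBBBBBBBBBBBBB.+++++...... [351.7 179.7]
0.018 +++++++++++++++++++++++++++++++++++++++++++++++++++++++++++++++...............bBBBBBBBBBBBBBBBBBBBB.....+...... [351.7 182.8]
0.02 ++++++++++++++bbbbbbbbbbbbbbbbbbbbbbbbbbBbbbbbbbbbbbbbbbBbb+++++...............bBBBBBBBBBBBBBBBBBBb............ [351.6 185.8]
0.022 +++++++++++++bbBbbbbbbbbbbbbbbbbbbbbbbbbbbbbbbbbbbBBBBBBBBBB+++++..............bBBBBBBBBBBBBBBBBBBB............ [351.5 188.9]
0.024 +++++++++++++++bbbbbbbbbbbbbbbbbbbbbbbbbbbbbbbbbbbbbBBBBBBBBb++++...............bBBBBBBBBBBBBBBBBBB............ [351.4 191.9]
0.028 ++++++++++++++bBBBBBBBBBBBBBBBBBBBBBBBBBBBBBBBBBBBBBBBBBBBBBBb++++................BBBBBBBBBBBBBBBBB............ [351.3 197.9]
0.032 ++++++++++++++bBBBBBBBBBBBBBBBBBBBBBBBBBBBBBBBBBBBBBBBBBBBBBBBb++++................bBBBBBBBBBBBBBBB............ [351.1 203.9]
0.036 +++++++++++++++BBBBBBBBBBBBBBBBBBBBBBBBBBBBBBBBBBBBBBBBBBBBBBBBb+++++................BBBBBBBBBBBBBBB........... [350.9 209.7]
|         |         |         |         |         |         |         |         |         |         |         | -0.085
```

```bash
cat > oky.py <<'E'
from h import *
import sys
s=sensors.observe(); f=s['ft_force']; print(inbox(s['ee_pos']),f.round(1),s['moment'].round(2)); sys.exit(int(-f[1]>4.8 or s['moment'][0]<-.85))
E
python3 -m pendant '[{"claw":0,"slide":[0,0.2,0],"spin":0},{"claw":0,"slide":[0,0.4,0],"spin":0},{"claw":0,"slide":[0,0.5,0],"spin":0},{"claw":0,"slide":[0,0.55,0],"spin":0},{"claw":0,"slide":[0,0.6,0],"spin":0},{"claw":0,"slide":[0,0.6,0],"spin":0},{"claw":0,"slide":[0,0.6,0],"spin":0},{"claw":0,"slide":[0,0.6,0],"spin":0}]' >/dev/null; python3 oky.py && python3 -m pendant '[{"claw":0,"slide":[0,0.02,0],"spin":0},{"claw":0,"slide":[0,0.04,0],"spin":0},{"claw":0,"slide":[0,0.06,0],"spin":0},{"claw":0,"slide":[0,0.08,0],"spin":0},{"claw":0,"slide":[0,0.08,0],"spin":0},{"claw":0,"slide":[0,0.08,0],"spin":0},{"claw":0,"slide":[0,0.08,0],"spin":0},{"claw":0,"slide":[0,0.08,0],"spin":0}]' >/dev/null && python3 oky.py && python3 -m pendant '[{"claw":0,"slide":[0,0.02,0],"spin":0},{"claw":0,"slide":[0,0.04,0],"spin":0},{"claw":0,"slide":[0,0.06,0],"spin":0},{"claw":0,"slide":[0,0.08,0],"spin":0},{"claw":0,"slide":[0,0.08,0],"spin":0},{"claw":0,"slide":[0,0.08,0],"spin":0},{"claw":0,"slide":[0,0.08,0],"spin":0},{"claw":0,"slide":[0,0.08,0],"spin":0}]' >/dev/null && python3 oky.py && python3 -m pendant '[{"claw":0,"slide":[0,0.02,0],"spin":0},{"claw":0,"slide":[0,0.04,0],"spin":0},{"claw":0,"slide":[0,0.06,0],"spin":0},{"claw":0,"slide":[0,0.06,0],"spin":0},{"claw":0,"slide":[0,0.06,0],"spin":0},{"claw":0,"slide":[0,0.06,0],"spin":0},{"claw":0,"slide":[0,0.06,0],"spin":0},{"claw":0,"slide":[0,0.06,0],"spin":0}]' >/dev/null && python3 oky.py
```

```text
[ 0.0464 -0.0747  0.1898] [-0.   0.4  0.7] [ 0.05  0.07 -0.01]
[ 0.0464 -0.0739  0.1898] [-0.2 -0.   0. ] [ 0.08 -0.06  0.01]
[ 0.0464 -0.0731  0.1898] [-0.5  0.1  0.2] [ 0.03 -0.    0.03]
[ 0.0464 -0.0725  0.1899] [-0.7 -0.9  0.6] [0.04 0.   0.  ]
```

The stem is still on the wall: finger contact is at -0.0725, as before. So I'll turn from the -x side, lower this time.

```bash
python3 -m pendant '[{"claw":0,"slide":[0,-1,0],"spin":0},{"claw":0,"slide":[0,-1,-3],"spin":0},{"claw":0,"slide":[1.8,-1,-4.5],"spin":0},{"claw":0,"slide":[3.6,1,-4.5],"spin":0},{"claw":0,"slide":[3.6,2.2,-4.5],"spin":0},{"claw":0,"slide":[3.6,2.2,-2],"spin":0},{"claw":0,"slide":[3.6,2.2,0.2],"spin":0},{"claw":0,"slide":[3.6,2.2,0.2],"spin":0}]' >/dev/null; python3 ok.py && python3 -m pendant '[{"claw":0,"slide":[-0.1,0,0],"spin":0},{"claw":0,"slide":[-0.2,0,0],"spin":0},{"claw":0,"slide":[-0.3,0,0],"spin":0},{"claw":0,"slide":[-0.4,0,0],"spin":0},{"claw":0,"slide":[-0.5,0,0],"spin":0},{"claw":0,"slide":[-0.6,0,0],"spin":0},{"claw":0,"slide":[-0.6,0,0],"spin":0},{"claw":0,"slide":[-0.6,0,0],"spin":0}]' >/dev/null && python3 ok.py && python3 -m pendant '[{"claw":0,"slide":[-0.03,0,0],"spin":0},{"claw":0,"slide":[-0.06,0,0],"spin":0},{"claw":0,"slide":[-0.09,0,0],"spin":0},{"claw":0,"slide":[-0.12,0,0],"spin":0},{"claw":0,"slide":[-0.15,0,0],"spin":0},{"claw":0,"slide":[-0.15,0,0],"spin":0},{"claw":0,"slide":[-0.15,0,0],"spin":0},{"claw":0,"slide":[-0.15,0,0],"spin":0}]' >/dev/null && python3 ok.py && python3 -m pendant '[{"claw":0,"slide":[-0.03,0,0],"spin":0},{"claw":0,"slide":[-0.06,0,0],"spin":0},{"claw":0,"slide":[-0.09,0,0],"spin":0},{"claw":0,"slide":[-0.12,0,0],"spin":0},{"claw":0,"slide":[-0.15,0,0],"spin":0},{"claw":0,"slide":[-0.15,0,0],"spin":0},{"claw":0,"slide":[-0.15,0,0],"spin":0},{"claw":0,"slide":[-0.15,0,0],"spin":0}]' >/dev/null && python3 ok.py
```

```text
[ 0.0084 -0.0499  0.1841] [-0.6  0.4 -0.2]
[ 0.0165 -0.0505  0.188 ] [-0.5 -0.2 -0.1]
[ 0.0179 -0.0505  0.1878] [-0.7  0.1  0.3]
[ 0.0194 -0.0505  0.1879] [-0.2 -0.4 -0.2]
```

```bash
python3 -m pendant '[{"claw":0,"slide":[-0.05,0,0],"spin":0},{"claw":0,"slide":[-0.1,0,0],"spin":0},{"claw":0,"slide":[-0.15,0,0],"spin":0},{"claw":0,"slide":[-0.2,0,0],"spin":0},{"claw":0,"slide":[-0.25,0,0],"spin":0},{"claw":0,"slide":[-0.25,0,0],"spin":0},{"claw":0,"slide":[-0.25,0,0],"spin":0},{"claw":0,"slide":[-0.25,0,0],"spin":0}]' |head -1; python3 ok.py && python3 -m pendant '[{"claw":0,"slide":[-0.04,0,0],"spin":0},{"claw":0,"slide":[-0.08,0,0],"spin":0},{"claw":0,"slide":[-0.12,0,0],"spin":0},{"claw":0,"slide":[-0.16,0,0],"spin":0},{"claw":0,"slide":[-0.2,0,0],"spin":0},{"claw":0,"slide":[-0.2,0,0],"spin":0},{"claw":0,"slide":[-0.2,0,0],"spin":0},{"claw":0,"slide":[-0.2,0,0],"spin":0}]' >/dev/null && python3 ok.py && python3 -m pendant '[{"claw":0,"slide":[-0.04,0,0],"spin":0},{"claw":0,"slide":[-0.08,0,0],"spin":0},{"claw":0,"slide":[-0.12,0,0],"spin":0},{"claw":0,"slide":[-0.16,0,0],"spin":0},{"claw":0,"slide":[-0.2,0,0],"spin":0},{"claw":0,"slide":[-0.2,0,0],"spin":0},{"claw":0,"slide":[-0.2,0,0],"spin":0},{"claw":0,"slide":[-0.2,0,0],"spin":0}]' >/dev/null && python3 ok.py && python3 -m pendant '[{"claw":0,"slide":[-0.04,0,0],"spin":0},{"claw":0,"slide":[-0.08,0,0],"spin":0},{"claw":0,"slide":[-0.12,0,0],"spin":0},{"claw":0,"slide":[-0.16,0,0],"spin":0},{"claw":0,"slide":[-0.2,0,0],"spin":0},{"claw":0,"slide":[-0.2,0,0],"spin":0},{"claw":0,"slide":[-0.2,0,0],"spin":0},{"claw":0,"slide":[-0.2,0,0],"spin":0}]' >/dev/null && python3 ok.py; python3 -c "
from h import *
print(sensors.observe()['time_s'])
for c in ('scene','wrist'):
    get_image(c); print(c,[(a,inbox(p)) for a,p in lm('knob',c)])"
```

```text
time_s: 33.73
[ 0.0219 -0.0505  0.1878] [-0.6  0.7  0.5]
[ 0.0239 -0.0505  0.1878] [-1.  -0.1  0.7]
[ 0.026  -0.0505  0.1879] [-0.6  0.5 -0.4]
[ 0.028  -0.0505  0.1879] [-0.6  1.2 -0.4]
35.7333
scene [(0.6, array([ 0.0484, -0.0491,  0.1995]))]
wrist [(0.18, array([ 0.0819, -0.4693,  0.0064]))]
```

```bash
python3 -m pendant '[{"claw":0,"slide":[-0.05,0,0.05],"spin":0},{"claw":0,"slide":[-0.1,0,0.1],"spin":0},{"claw":0,"slide":[-0.15,0,0.15],"spin":0},{"claw":0,"slide":[-0.2,0,0.2],"spin":0},{"claw":0,"slide":[-0.2,0,0.2],"spin":0},{"claw":0,"slide":[-0.2,0,0.2],"spin":0},{"claw":0,"slide":[-0.2,0,0.2],"spin":0},{"claw":0,"slide":[-0.2,0,0.2],"spin":0}]' |head -1; python3 ok.py && python3 -m pendant '[{"claw":0,"slide":[-0.05,0,0.05],"spin":0},{"claw":0,"slide":[-0.1,0,0.1],"spin":0},{"claw":0,"slide":[-0.15,0,0.15],"spin":0},{"claw":0,"slide":[-0.2,0,0.2],"spin":0},{"claw":0,"slide":[-0.2,0,0.2],"spin":0},{"claw":0,"slide":[-0.2,0,0.2],"spin":0},{"claw":0,"slide":[-0.2,0,0.2],"spin":0},{"claw":0,"slide":[-0.2,0,0.2],"spin":0}]' >/dev/null && python3 ok.py && python3 -m pendant '[{"claw":0,"slide":[-0.05,0,0.05],"spin":0},{"claw":0,"slide":[-0.1,0,0.1],"spin":0},{"claw":0,"slide":[-0.15,0,0.15],"spin":0},{"claw":0,"slide":[-0.2,0,0.2],"spin":0},{"claw":0,"slide":[-0.25,0,0.25],"spin":0},{"claw":0,"slide":[-0.25,0,0.25],"spin":0},{"claw":0,"slide":[-0.25,0,0.25],"spin":0},{"claw":0,"slide":[-0.25,0,0.25],"spin":0}]' >/dev/null && python3 ok.py && python3 -m pendant '[{"claw":0,"slide":[-0.05,0,0.05],"spin":0},{"claw":0,"slide":[-0.1,0,0.1],"spin":0},{"claw":0,"slide":[-0.15,0,0.15],"spin":0},{"claw":0,"slide":[-0.2,0,0.2],"spin":0},{"claw":0,"slide":[-0.25,0,0.25],"spin":0},{"claw":0,"slide":[-0.25,0,0.25],"spin":0},{"claw":0,"slide":[-0.25,0,0.25],"spin":0},{"claw":0,"slide":[-0.25,0,0.25],"spin":0}]' >/dev/null && python3 ok.py; python3 -c "
from h import *
print(sensors.observe()['time_s'])
for c in ('scene',):
    get_image(c); print(c,[(a,inbox(p)) for a,p in lm('knob',c)])"
```

```text
time_s: 36.6
[ 0.03   -0.0504  0.1859] [0.2 0.2 0.6]
[ 0.032  -0.0504  0.1839] [0.2 0.  0.7]
[ 0.0345 -0.0505  0.1813] [ 0.6 -0.5  0.2]
[ 0.037  -0.0505  0.1789] [-0.7 -0.9  0.2]
38.6
scene [(0.52, array([ 0.0577, -0.0479,  0.1854]))]
```

The handle is past the lip angle at about 1.05 rad with no force, so it is entering the notch. I'll go over the top and press down along the arc.

```bash
python3 -m pendant '[{"claw":0,"slide":[0.3,0,0],"spin":0},{"claw":0,"slide":[0.3,0,-2.5],"spin":0},{"claw":0,"slide":[-0.5,0,-3.5],"spin":0},{"claw":0,"slide":[-1.8,0,-3.5],"spin":0},{"claw":0,"slide":[-1.8,0,-3.5],"spin":0},{"claw":0,"slide":[-1.8,0,-3],"spin":0},{"claw":0,"slide":[-1.8,0,-2.4],"spin":0},{"claw":0,"slide":[-1.8,0,-2],"spin":0}]' |head -1; python3 ok.py && python3 -m pendant '[{"claw":0,"slide":[-0.02,0,0.05],"spin":0},{"claw":0,"slide":[-0.04,0,0.1],"spin":0},{"claw":0,"slide":[-0.08,0,0.15],"spin":0},{"claw":0,"slide":[-0.1,0,0.2],"spin":0},{"claw":0,"slide":[-0.12,0,0.25],"spin":0},{"claw":0,"slide":[-0.15,0,0.3],"spin":0},{"claw":0,"slide":[-0.15,0,0.3],"spin":0},{"claw":0,"slide":[-0.15,0,0.3],"spin":0}]' >/dev/null && python3 ok.py && python3 -m pendant '[{"claw":0,"slide":[-0.02,0,0.05],"spin":0},{"claw":0,"slide":[-0.04,0,0.1],"spin":0},{"claw":0,"slide":[-0.06,0,0.15],"spin":0},{"claw":0,"slide":[-0.08,0,0.2],"spin":0},{"claw":0,"slide":[-0.1,0,0.25],"spin":0},{"claw":0,"slide":[-0.12,0,0.3],"spin":0},{"claw":0,"slide":[-0.12,0,0.3],"spin":0},{"claw":0,"slide":[-0.12,0,0.3],"spin":0}]' >/dev/null && python3 ok.py;  python3 -c "
from h import *
print(sensors.observe()['time_s'])
for c in ('scene','wrist'):
    get_image(c); print(c,[(a,inbox(p)) for a,p in lm('knob',c)])"
```

```text
time_s: 39.37
[ 0.0537 -0.0505  0.1973] [-0.4 -0.7 -0.3]
[ 0.0564 -0.0505  0.1959] [-0.5  0.5  0.1]
[ 0.0576 -0.0504  0.1928] [-0.6 -0.4  0. ]
40.7
scene [(0.39, array([ 0.06  , -0.0515,  0.185 ]))]
wrist [(0.97, array([ 0.0607, -0.0482,  0.1792])), (0.42, array([1.227e-01, 3.883e-01, 1.000e-04]))]
```

```bash
python3 -m pendant '[{"claw":0,"slide":[-0.02,0,0.06],"spin":0},{"claw":0,"slide":[-0.04,0,0.12],"spin":0},{"claw":0,"slide":[-0.06,0,0.18],"spin":0},{"claw":0,"slide":[-0.08,0,0.24],"spin":0},{"claw":0,"slide":[-0.1,0,0.3],"spin":0},{"claw":0,"slide":[-0.12,0,0.36],"spin":0},{"claw":0,"slide":[-0.13,0,0.4],"spin":0},{"claw":0,"slide":[-0.13,0,0.4],"spin":0}]' |head -1; python3 ok.py && python3 -m pendant '[{"claw":0,"slide":[-0.02,0,0.06],"spin":0},{"claw":0,"slide":[-0.04,0,0.12],"spin":0},{"claw":0,"slide":[-0.06,0,0.18],"spin":0},{"claw":0,"slide":[-0.08,0,0.24],"spin":0},{"claw":0,"slide":[-0.1,0,0.3],"spin":0},{"claw":0,"slide":[-0.12,0,0.36],"spin":0},{"claw":0,"slide":[-0.13,0,0.4],"spin":0},{"claw":0,"slide":[-0.13,0,0.4],"spin":0}]' >/dev/null && python3 ok.py && python3 -m pendant '[{"claw":0,"slide":[-0.02,0,0.06],"spin":0},{"claw":0,"slide":[-0.04,0,0.12],"spin":0},{"claw":0,"slide":[-0.06,0,0.18],"spin":0},{"claw":0,"slide":[-0.08,0,0.24],"spin":0},{"claw":0,"slide":[-0.08,0,0.3],"spin":0},{"claw":0,"slide":[-0.08,0,0.36],"spin":0},{"claw":0,"slide":[-0.08,0,0.4],"spin":0},{"claw":0,"slide":[-0.08,0,0.4],"spin":0}]' >/dev/null && python3 ok.py && python3 -m pendant '[{"claw":0,"slide":[-0.02,0,0.06],"spin":0},{"claw":0,"slide":[-0.04,0,0.12],"spin":0},{"claw":0,"slide":[-0.06,0,0.18],"spin":0},{"claw":0,"slide":[-0.06,0,0.24],"spin":0},{"claw":0,"slide":[-0.06,0,0.3],"spin":0},{"claw":0,"slide":[-0.06,0,0.36],"spin":0},{"claw":0,"slide":[-0.06,0,0.4],"spin":0},{"claw":0,"slide":[-0.06,0,0.4],"spin":0}]' >/dev/null && python3 ok.py;  python3 -c "
from h import *
print(sensors.observe()['time_s'])
for c in ('scene','wrist'):
    get_image(c); print(c,[(a,inbox(p)) for a,p in lm('knob',c)])"
```

```text
time_s: 41.57
[ 0.059  -0.0505  0.1888] [ 0.4 -1.3  2.6]
[ 0.0601 -0.0505  0.1846] [ 0.5 -0.3  0.6]
[ 0.0609 -0.0505  0.1807] [ 0.1  0.  -0.1]
[ 0.0615 -0.0505  0.1767] [-0.2  0.8 -0.9]
43.5667
scene [(0.6, array([ 0.0657, -0.0507,  0.1697]))]
wrist [(0.87, array([ 0.0693, -0.0463,  0.165 ])), (0.19, array([-1.493e-01,  4.036e-01, -3.000e-04]))]
```

```bash
python3 -m pendant '[{"claw":0,"slide":[0,0,0.06],"spin":0},{"claw":0,"slide":[0,0,0.12],"spin":0},{"claw":0,"slide":[0,0,0.18],"spin":0},{"claw":0,"slide":[0,0,0.24],"spin":0},{"claw":0,"slide":[0,0,0.3],"spin":0},{"claw":0,"slide":[0,0,0.36],"spin":0},{"claw":0,"slide":[0,0,0.4],"spin":0},{"claw":0,"slide":[0,0,0.4],"spin":0}]' |head -1; python3 ok.py && python3 -m pendant '[{"claw":0,"slide":[0,0,0.05],"spin":0},{"claw":0,"slide":[0,0,0.1],"spin":0},{"claw":0,"slide":[0,0,0.15],"spin":0},{"claw":0,"slide":[0,0,0.2],"spin":0},{"claw":0,"slide":[0,0,0.25],"spin":0},{"claw":0,"slide":[0,0,0.3],"spin":0},{"claw":0,"slide":[0,0,0.35],"spin":0},{"claw":0,"slide":[0,0,0.35],"spin":0}]' >/dev/null && python3 ok.py && python3 -m pendant '[{"claw":0,"slide":[0,0,0.04],"spin":0},{"claw":0,"slide":[0,0,0.08],"spin":0},{"claw":0,"slide":[0,0,0.12],"spin":0},{"claw":0,"slide":[0,0,0.16],"spin":0},{"claw":0,"slide":[0,0,0.2],"spin":0},{"claw":0,"slide":[0,0,0.24],"spin":0},{"claw":0,"slide":[0,0,0.26],"spin":0},{"claw":0,"slide":[0,0,0.26],"spin":0}]' >/dev/null && python3 ok.py;  python3 -c "
from h import *
print(sensors.observe()['time_s'])
for c in ('scene','wrist'):
    get_image(c); print(c,[(a,inbox(p)) for a,p in lm('knob',c)])"
```

```text
time_s: 44.43
[ 0.0616 -0.0504  0.1727] [-0.   1.2 -0.1]
[ 0.0615 -0.0504  0.1692] [ 0.9 -0.7 -0.1]
[ 0.0616 -0.0505  0.1667] [0.4 0.4 0.2]
45.7667
scene [(0.53, array([ 0.0697, -0.0524,  0.1632])), (0.29, array([-0.0351, -0.509 , -0.0011]))]
wrist [(0.59, array([ 0.0035, -0.0608,  0.1514]))]
```

```bash
python3 -m pendant '[{"claw":0,"slide":[0,0,0.03],"spin":0},{"claw":0,"slide":[0,0,0.06],"spin":0},{"claw":0,"slide":[0,0,0.09],"spin":0},{"claw":0,"slide":[0,0,0.12],"spin":0},{"claw":0,"slide":[0,0,0.15],"spin":0},{"claw":0,"slide":[0,0,0.15],"spin":0},{"claw":0,"slide":[0,0,0.15],"spin":0},{"claw":0,"slide":[0,0,0.15],"spin":0}]' |head -1; python3 ok.py && python3 -m pendant '[{"claw":0,"slide":[0,0,0.03],"spin":0},{"claw":0,"slide":[0,0,0.06],"spin":0},{"claw":0,"slide":[0,0,0.09],"spin":0},{"claw":0,"slide":[0,0,0.12],"spin":0},{"claw":0,"slide":[0,0,0.15],"spin":0},{"claw":0,"slide":[0,0,0.15],"spin":0},{"claw":0,"slide":[0,0,0.15],"spin":0},{"claw":0,"slide":[0,0,0.15],"spin":0}]' >/dev/null && python3 ok.py && python3 -m pendant '[{"claw":0,"slide":[0,0,-0.5],"spin":0},{"claw":0,"slide":[0,0,-3],"spin":0},{"claw":0,"slide":[0,0,-6],"spin":0},{"claw":0,"slide":[1,2,-9],"spin":0},{"claw":0,"slide":[2,4,-10],"spin":0},{"claw":0,"slide":[3,6,-10],"spin":0},{"claw":0,"slide":[4,6,-10],"spin":0},{"claw":0,"slide":[4,6,-10],"spin":0}]' >/dev/null; python3 ok.py;  python3 -c "
from h import *
print(sensors.observe()['time_s'])
for c in ('scene','wrist','top'):
    get_image(c); print(c,[[(a,inbox(p)) for a,p in lm(n,c)] for n in ('knob','hatch_mid')])"
```

```text
time_s: 46.63
[ 0.0616 -0.0504  0.1652] [ 0.2 -0.1  1. ]
[ 0.0616 -0.0504  0.1637] [-0.2  0.3  0. ]
[0.0202 0.0104 0.2642] [-0.2 -1.1 -0.5]
47.9667
scene [[(0.39, array([ 0.069 , -0.0487,  0.1583])), (0.36, array([ 0.0782, -0.4686, -0.003 ]))], [(0.6, array([-0.003 ,  0.1024,  0.1372]))]]
wrist [[(0.66, array([ 0.0722, -0.0488,  0.1463])), (0.4, array([ 0.0014, -0.0603,  0.1515]))], [(0.93, array([0.0024, 0.099 , 0.1325]))]]
top [[], [(0.59, array([0.0036, 0.1004, 0.1329]))]]
```

The nets put the knob at about 0.152 m high, 66 to 72 mm to the +x side, so the handle is at roughly 1.5 rad. The hatch is shut and the arm is clear, so I'm handing in.

```bash
python3 -c "
from h import *
print(finish_job())"
```

```text
the job is handed in; nothing more can be done
None
```

I handed the job in at about 48 s; no verdict came back. By my last measurements the hatch is shut, the bolt is through the staple with its stem against the keeper wall, the handle is down in the notch at about 1.5 rad, and the arm is clear.

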